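Blank off the bays of a downdraft sanding box and set a strip on it

ROBOT

A 6-joint arm with a two-finger parallel gripper is mounted at the origin on a cart in front of the work surface, level with it; the furniture and walls round the work are solid. World frame = base frame: x ahead of the robot, y to its left, z up, the work surface at z = 0. Lengths are in mm, angles in rad, forces in N, time in s.
With the tool pointing down it reaches from about 350 to 875 mm from the base axis. Payload 4.2 kg.
Tool frame: the origin (TCP) lies between the finger pads; the fingertips stand tcp_to_tips ahead of it and the grasp point (between the pads) lies 3 mm ahead of it (tcp_to_tips is the distance from the TCP to the fingertips, in mm); z points along the fingers, y is the line along which they close (so a half turn about z gives the same grasp; the last joint's range is limited). The gripper opens to 85 mm and grips with 20 to 120 N. Pads are 22 mm wide; open, the fingers measure 114 mm over their backs; the gripper's body (76 mm by 85 mm) begins 54 mm behind the grasp point. The pads swing forward as they close: fully open they stand 13 mm farther back than shut.
Start: joints at [-0.979, 0.385, 0.008, 0, -1.194, -0.259], TCP at [204.197, -590.68, 253.312] pointing down, gripper open.
Joint ranges: [-3.14, 3.14], [-1.21, 2.06], [-1.07, 1.41], [-3.16, 2.05], [-2.99, -0.16], [-3.1, 3.1]. Speed limits (rad/s): [2.79, 2.79, 3.14, 3.14, 3.14, 3.14].

INTERFACE

Orientations are given as a rotation vector (axis times angle).
In Python, from rig import * gives the robot as it stands.
- The arm moves only by the shell command python3 -m pendant 'ROWS'. ROWS is JSON, a list of rows, each a list of 3 entries, a list of its own where there are three numbers: the finger opening in cm, from 0 to 8.54, then the shift along the tool's x, y, z in cm, then the turn, a rotation vector about the tool's x, y, z in degrees. A call has 1 to 20 rows; each row shifts and turns the commanded pose from where the row before left it, along the tool's axes as they then stand; what a row does not reach is not made up. A row lasts 1/12 s, in which the tool goes at most 41.7 mm and 7.16 degrees, less where a joint would pass 70% of its speed; a pose out of reach is approached as far as the arm can. A call is refused whole if a number of a shift passes 4.17 or a number of a turn 7.16, either way. A call with a gripper value outside its range is refused whole. The fingers move at their own pace and stop on an object; the grip force is fixed at half the most. Time passes only in rows, so rows that do not move let the fingers close. It gives the time, the measured TCP pose, the force, the opening and the grip force at its end, in the units of the state.
- observe(): the state, without advancing time (a new reading comes with each control period).
- read_camera(name): name is "scene" or "top" or "wrist"; returns the picture (480x640x3 uint8, red, green, blue); there is no depth.
- camera_model(name): a dict with "K" (3x3 intrinsics, pixels), "k1" (the pictures are not rectified: a ray, as slopes to the right and down, at radius r is drawn at 1 + k1 r^2 times it, then the intrinsics apply), "camera_from_world" (4x4, takes a point from world to camera coordinates). Camera axes: x right, y up, looking along -z (the intrinsics and any distortion apply to the point x, -y, -z); pixel columns grow to the right and rows downward; lengths in mm; the calibration is good to about 2 mm. A picture is of the moment at which its call begins: read the wrist's pose just before it. camera_model takes no time and is no camera call; for the wrist camera it gives the pose at the moment of the call.
- hand_in(): hands the job in; it is judged then, once.
Trained networks look in the newest picture that a camera, given by its name, has taken for a name from the list of things; names that differ only in an ending like _2 or _b are one class to them, and where a whole thing is asked for, a point or a joint stands for the part that bears it (a point fixed in the world has none). Each returns a list of dicts, best first, with "p" (0 to 1); they miss things now and then, are a little off and sometimes report something else, mostly with a low value. They report only what shows in the picture. A call takes as long as a camera call. They do not tell look-alikes from the thing itself.
- silhouettes(thing, camera): "mask" (480x640 bool, what is visible of it) and "at" ([row, column] in pixels, amid what is visible of it).
The state is a dict: "time_s": time; "qpos": joint angles; "qd": joint speeds; "effort": joint torques, N m; "tcp_pos": TCP position; "tool_rot": TCP orientation; "force": force on the tool from outside, world axes, zero at the start; "torque": the same for the moment, N m; "width": finger opening in mm; "finger_force": force on a finger pad.
Only numpy, scipy, OpenCV 4.12 (cv2) and the standard library are available. Lean on these libraries where they do the work, as an engineer would, in place of code of your own. Each camera call takes 0.05 s, during which the arm holds its last target. There are 200 camera calls.

TASK

Get the downdraft sanding box ready for the pine strip: first push the suction gate right down, so that the draught cannot snatch the covers. Then take the cork block off the box and set it flat on the bench, fit every blanking cover that is there into the bay whose locating key matches its notch, back edge tucked under the aluminium lip and levelled until it lies fully down on its ledges, and lay the strip flat on the two bearers, centred and square across them. Only then pull the gate all the way up; leave the tape measure, masking tape and mixing cup alone.

Things in the scene. Friction and masses are not known exactly. Their poses are not given: they have to be found in the camera images.
- sanding_box: Plywood downdraft box fixed on the bench, 226 mm deep (x -112 to 114 mm) x 298 wide (y), wall tops 62 mm above the bench; origin on the bench under its middle, x to the back, y left, z up. Front, x -100 to -30: perforated sheet at 61 mm with 2 bearers. Behind it 3 open bays (middles x 38.5, y 94, 0, -94). Behind the box a grey fan housing, x 130 to 236, 150 wide, 88 high.
- lip (a point): Middle of the lower front edge of the aluminium lip along the back of the bays (box x 80, y 0, 71 mm above the bench; box axes). It overhangs the back 16 mm of every bay, 21 mm above the ledge, and is 6 mm thick. 99 mm stay free, so a cover cannot go straight down, nor slide in level over the front wall: tilt it about 0.2 rad, back edge down, slip it under the lip, then level it.
- bearers (a point): Middle between the tops of the two bearers, 82 mm above the bench, box axes. Bearers: rubber-topped battens 10 mm wide (y), 62 mm long (x), running front to back, 21 mm above the perforated sheet, at y = -70 and +70 mm.
- gate (a joint): Suction gate between box and fan housing: a sheet blade that slides straight up. 0 = shut (down), 0.05 m = fully open; about 5 N lifts it; it stays where it is left.
- gate_grip (a point): Middle of the wooden grip bar on the gate's upper edge: 60 mm long (box y), 12 mm thick (box x), 26 mm tall. Shut: 106 mm above the bench, at box x 122 mm, y 0, just above its guide posts (92 mm). Moves with the gate.
- strip: Pine strip, 55 mm (x) by 250 mm (y) by 22 mm (z), origin in the middle of its underside. Starts flat on the bench right of the box.
- tape: Tape measure, 39 x 86 x 62 mm; bystander, leave alone.
- cork: Cork sanding block, 60 mm (x) by 110 mm (y) by 38 mm (z), origin in the middle of its underside. Starts on the perforated sheet between the two bearers, where it stands 17 mm above them, in the way of the strip and of covers being tilted in.
- roll: Roll of masking tape lying flat, 56 mm across, 24 mm high; bystander, leave alone.
- cup: Grey plastic mixing cup, 83 mm across, 98 mm tall, standing; bystander, leave alone.
- cover_left: Plywood blanking cover, 110 mm (x) by 76 mm (y) by 12 mm thick; notch 18 mm wide (y), 12 mm deep in its near edge (x = -55 mm), 22 mm left of middle (y = +22). Origin in the middle of its underside, z up. Grip rib on top: x -17 to +1 mm, 56 mm long (y), z 12 to 42 mm. 0.11 to 0.22 kg. May be absent (None).
- key_left: Bay with a steel key on its front ledge, 22 mm left of middle (y = +22); which of the 3 bays varies. Key 9 x 12 x 11 mm high, x -57.5 to -48.5. Frame: middle of the bay at ledge height (50 mm), box axes; cover_left lies home with its frame on this one. Bay 115 mm (x) x 82 (y), walls 12 mm above the 12 mm wide ledges at its front and back ends.
- cover_mid: Plywood blanking cover, 110 mm (x) by 76 mm (y) by 12 mm thick; notch 18 mm wide (y), 12 mm deep in its near edge (x = -55 mm), in its middle (y = 0). Origin in the middle of its underside, z up. Grip rib on top: x -17 to +1 mm, 56 mm long (y), z 12 to 42 mm. 0.11 to 0.22 kg. May be absent (None).
- key_mid: Bay with a steel key on its front ledge, on the bay's middle line (y = 0); which of the 3 bays varies. Key 9 x 12 x 11 mm high, x -57.5 to -48.5. Frame: middle of the bay at ledge height (50 mm), box axes; cover_mid lies home with its frame on this one. Bay 115 mm (x) x 82 (y), walls 12 mm above the 12 mm wide ledges at its front and back ends.
- cover_right: Plywood blanking cover, 110 mm (x) by 76 mm (y) by 12 mm thick; notch 18 mm wide (y), 12 mm deep in its near edge (x = -55 mm), 22 mm right of middle (y = -22). Origin in the middle of its underside, z up. Grip rib on top: x -17 to +1 mm, 56 mm long (y), z 12 to 42 mm. 0.11 to 0.22 kg. May be absent (None).
- key_right: Bay with a steel key on its front ledge, 22 mm right of middle (y = -22); which of the 3 bays varies. Key 9 x 12 x 11 mm high, x -57.5 to -48.5. Frame: middle of the bay at ledge height (50 mm), box axes; cover_right lies home with its frame on this one. Bay 115 mm (x) x 82 (y), walls 12 mm above the 12 mm wide ledges at its front and back ends.
There are look-alikes about, which are no part of the job. Leave any purple look-alike of the cork alone.

How it is judged (in metres and radians):
On the way, in this order (a step that is already met when the one before it is completed fails the run):
1. the suction gate is pushed down (value of joint gate below 0.007 m), for 0.2 s.
2. with the gate still down, every cover present lies home in its own bay, the cork block lies flat on the bench and the strip lies on the bearers (in any order) (x of cover_left in the frame of key_left between -0.006 and 0.006 m and y of cover_left in the frame of key_left between -0.006 and 0.006 m and z of cover_left in the frame of key_left between -0.003 and 0.003 m and angle between each of cover_left, cover_mid, cover_right's own z axis and vertical below 0.04 rad and angle between the x axis of cover_left and the x axis of key_left, either way round below 0.12 rad and x of cover_mid in the frame of key_mid between -0.006 and 0.006 m and y of cover_mid in the frame of key_mid between -0.006 and 0.006 m and z of cover_mid in the frame of key_mid between -0.003 and 0.003 m and angle between the x axis of cover_mid and the x axis of key_mid, either way round below 0.12 rad and x of cover_right in the frame of key_right between -0.006 and 0.006 m and y of cover_right in the frame of key_right between -0.006 and 0.006 m and z of cover_right in the frame of key_right between -0.003 and 0.003 m and angle between the x axis of cover_right and the x axis of key_right, either way round below 0.12 rad and height (world z) of cork between -0.004 and 0.006 m and angle between cork's own z axis and vertical below 0.1 rad and x of strip in the frame of bearers between -0.012 and 0.012 m and y of strip in the frame of bearers between -0.03 and 0.03 m and z of strip in the frame of bearers between -0.004 and 0.004 m and angle between strip's own z axis and vertical below 0.05 rad and angle between the y axis of strip and the y axis of sanding_box, either way round below 0.1 rad and value of joint gate below 0.007 m), for 0.3 s.
3. then the suction gate is pulled up (value of joint gate above 0.044 m), for 0.2 s.
At the end, for the whole second after the job is handed in: Each cover present is in its key's bay: within 6 mm of the middle, 3 mm of the ledges, level to 0.04 rad. Strip on the bearers: within 12 mm front to back, 30 mm sideways, level to 0.05 rad, square to 0.1 rad. Cork block flat on the bench. Gate up at least 44 mm. All at rest (x of cover_left in the frame of key_left between -0.006 and 0.006 m and y of cover_left in the frame of key_left between -0.006 and 0.006 m and z of cover_left in the frame of key_left between -0.003 and 0.003 m and angle between each of cover_left, cover_mid, cover_right's own z axis and vertical below 0.04 rad and angle between the x axis of cover_left and the x axis of key_left, either way round below 0.12 rad and x of cover_mid in the frame of key_mid between -0.006 and 0.006 m and y of cover_mid in the frame of key_mid between -0.006 and 0.006 m and z of cover_mid in the frame of key_mid between -0.003 and 0.003 m and angle between the x axis of cover_mid and the x axis of key_mid, either way round below 0.12 rad and x of cover_right in the frame of key_right between -0.006 and 0.006 m and y of cover_right in the frame of key_right between -0.006 and 0.006 m and z of cover_right in the frame of key_right between -0.003 and 0.003 m and angle between the x axis of cover_right and the x axis of key_right, either way round below 0.12 rad and height (world z) of cork between -0.004 and 0.006 m and angle between cork's own z axis and vertical below 0.1 rad and x of strip in the frame of bearers between -0.012 and 0.012 m and y of strip in the frame of bearers between -0.03 and 0.03 m and z of strip in the frame of bearers between -0.004 and 0.004 m and angle between strip's own z axis and vertical below 0.05 rad and angle between the y axis of strip and the y axis of sanding_box, either way round below 0.1 rad and value of joint gate above 0.044 m and linear speed of each of cover_left, cover_mid, cover_right, strip, cork below 0.02 m/s); the robot touches nothing.
It fails at once if the tape measure is disturbed (more than 30 mm) (distance of tape from where it was at the start of the episode above 0.03 m).
It fails at once if the masking tape is disturbed (more than 30 mm) (distance of roll from where it was at the start of the episode above 0.03 m).
It fails at once if the mixing cup is disturbed (more than 30 mm) (distance of cup from where it was at the start of the episode above 0.03 m).
Of cover_left, cover_mid, cover_right only 2 to 3 are there at a start; the rules pass over those that are not, and their reading is None.
At some moment in a run one of cover_left, cover_mid, cover_right, strip may be knocked a few centimetres aside while the robot is not near it.
Once in a run the grip may slacken for a moment while it holds something.
It also fails if it takes over 208 s, if anything falls off the work surface, if the arm or the gripper's body presses on something with over 40 N, if the wrist force passes 120 N, or if a joint passes its speed limit or range.

## Working session

There is one attempt and no reset: what is moved stays moved. The work goes in short steps, Python scripts to look and compute and a shell command to move; the robot and the scene stay as the last step left them, time stands still between calls to the robot, and variables do not carry over. Pictures are saved under pics/ and viewed, at most 14 in all, crops included, and the job is handed in when it is done.

```bash
ls; mkdir -p pics; python3 - <<'E'
from rig import *
import cv2,numpy as np
s=observe();print({k:np.round(v,3).tolist() for k,v in s.items()})
for c in ("scene","top"):
    im=read_camera(c);cv2.imwrite(f"pics/{c}0.png",im[:,:,::-1])
    m=camera_model(c);print(c,np.round(m["K"],1).tolist(),m["k1"],np.round(m["camera_from_world"],3).tolist())
E
```

```text
pics
{'time_s': 0.0, 'qpos': [-0.979, 0.386, 0.007, -0.001, -1.194, -0.259], 'qd': [-0.001, -0.002, -0.001, 0.001, -0.0, -0.0], 'effort': [0.0, -39.229, 18.84, 4.186, -0.005, 0.0], 'tcp_pos': [204.047, -590.173, 252.182], 'tool_rot': [0.52, -3.098, -0.003], 'force': [0.333, -0.055, -0.143], 'torque': [0.018, 0.008, 0.078], 'finger_force': 0.0, 'width': 85.554}
scene [[535.2, 0.0, 324.0], [0.0, 535.2, 238.6], [0.0, 0.0, 1.0]] -0.03466979728692244 [[-0.513, -0.858, 0.011, 333.558], [0.582, -0.338, 0.739, -419.923], [-0.631, 0.386, 0.673, -931.942], [0.0, 0.0, 0.0, 1.0]]
top [[444.5, 0.0, 324.1], [0.0, 444.5, 238.4], [0.0, 0.0, 1.0]] -0.042133873033493474 [[-0.07, -0.998, -0.003, 63.359], [0.976, -0.069, 0.205, -636.806], [-0.205, 0.011, 0.979, -954.374], [0.0, 0.0, 0.0, 1.0]]
```

View pics/top0.png

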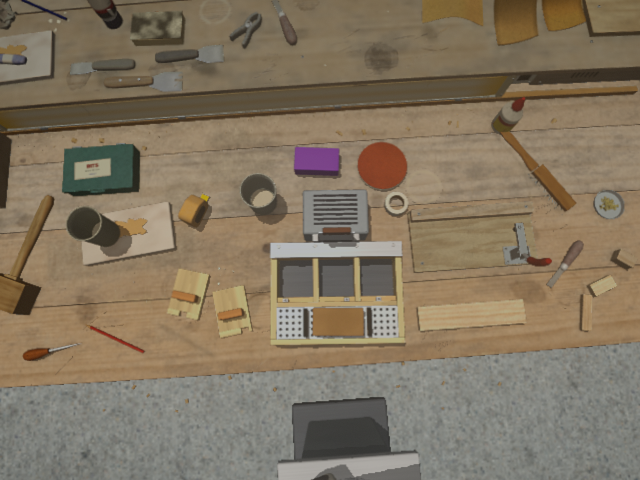

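View pics/scene0.png

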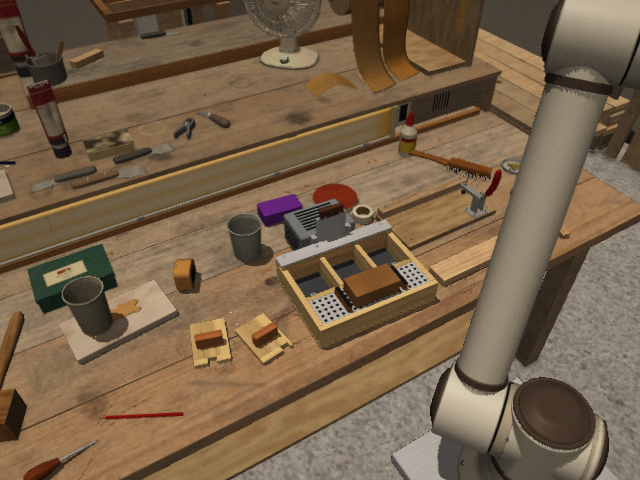

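```bash
cat > h.py <<'E'
from rig import *
import cv2,numpy as np
from scipy.spatial.transform import Rotation as R
from scipy.optimize import least_squares
def proj(m,P):
    P=np.atleast_2d(P).astype(float);T=np.array(m["camera_from_world"]);K=np.array(m["K"])
    c=P@T[:3,:3].T+T[:3,3];s=np.c_[c[:,0],-c[:,1]]/(-c[:,2:3])
    s=s*(1+m["k1"]*(s**2).sum(1,keepdims=True))
    return s@K[:2,:2].T+K[:2,2]
def px2w(m,uv,z):
    K=np.array(m["K"]);T=np.array(m["camera_from_world"])
    d=(np.atleast_2d(uv)-K[:2,2])/[K[0,0],K[1,1]];s=d.copy()
    for _ in range(8): s=d/(1+m["k1"]*(s**2).sum(1,keepdims=True))
    r=np.c_[s[:,0],-s[:,1],-np.ones(len(s))]@T[:3,:3];o=-T[:3,:3].T@T[:3,3]
    return o+r*((z-o[2])/r[:,2])[:,None]
def rect(m,im,x0,x1,y0,y1,z,sc):
    "world crop: up = +x, left = +y, sc px/mm"
    H=int((x1-x0)*sc);W=int((y1-y0)*sc)
    v,u=np.mgrid[0:H,0:W];P=np.c_[(x1-v/sc).ravel(),(y1-u/sc).ravel(),np.full(H*W,z)]
    q=proj(m,P).astype(np.float32).reshape(H,W,2)
    return cv2.remap(im,q[...,0],q[...,1],cv2.INTER_CUBIC)
def obs():
    s=observe();return np.array(s["tcp_pos"]),R.from_rotvec(s["tool_rot"]),s
def mrect(mask):
    return cv2.minAreaRect(np.argwhere(mask)[:,::-1].astype(np.float32))
def bodymask(uvpoly):
    a=np.zeros((480,640),np.uint8);cv2.fillConvexPoly(a,cv2.convexHull(uvpoly.astype(np.float32)).astype(np.int32),1);return a>0
def rpy(d):  # tool pose: down, y_tool direction angle
    pass
def rel(Rt,pt):
    "shift(cm,tool axes) and turn(deg) from the present pose to target pose"
    p,r,s=obs();return np.round(r.inv().apply(np.array(pt)-p)/10,2),np.round(np.degrees((r.inv()*Rt).as_rotvec()),2)
E
python3 - <<'E'
from h import *
m=camera_model("top");im=cv2.imread("pics/top0.png")
print(np.round(px2w(m,[[272,258],[402,254],[274,345],[404,342]],62)))
r=rect(m,im,310,710,-300,420,30,1.1);print(r.shape)
cv2.imwrite("pics/r0.png",r)
read_camera("top")
for t in ["sanding_box","cover_left","strip","cork","tape","roll","cup","gate"]:
    for d in silhouettes(t,"top")[:3]:
        if d["p"]>.2: print(t,round(d["p"],2),d["at"],mrect(d["mask"]))
E
```

```text
[[ 603.  141.   62.]
 [ 592. -157.   62.]
 [ 409.  145.   62.]
 [ 395. -141.   62.]]
(440, 792, 3)
sanding_box 0.64 [277.5, 333.9] ((335.36993408203125, 266.77569580078125), (154.8463897705078, 134.16990661621094), 88.69805145263672)
strip 0.63 [316.4, 471.3] ((470.755126953125, 315.0201721191406), (27.141353607177734, 110.1218032836914), 85.30131530761719)
cork 0.73 [163.3, 317.9] ((316.45098876953125, 160.87326049804688), (44.65010452270508, 27.625242233276367), 2.0454084873199463)
cork 0.56 [320.8, 339.0] ((338.5, 321.5), (27.0, 51.0), 90.0)
tape 0.75 [211.7, 192.7] ((194.3000030517578, 207.39999389648438), (23.255107879638672, 33.541019439697266), 26.56505012512207)
roll 0.51 [204.1, 393.7] ((395.5, 203.5), (23.0, 23.0), 90.0)
cup 0.57 [195.4, 259.0] ((258.5, 193.5), (41.0, 37.0), 90.0)
gate 0.86 [233.9, 335.3] ((336.0, 233.5), (15.0, 34.0), 90.0)
```

View pics/r0.png

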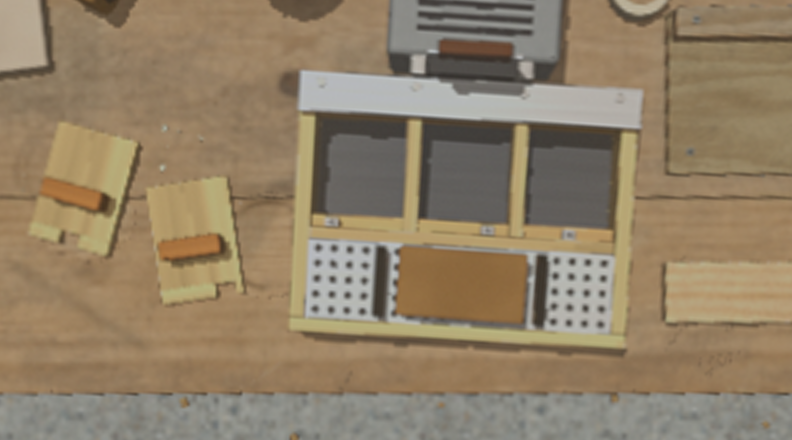

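```bash
python3 - <<'E'
from h import *
import rig
print([n for n in dir(rig) if not n.startswith('__')], getattr(rig,'tcp_to_tips',None))
m=camera_model("top")
def r2px(u,v): return proj(m,[710-v/1.1,420-u/1.1,30])[0]
# box fit: (rect px, box xyz)
F=[((290,330),(-112,149,62)),((625,348),(-112,-149,62)),((300,72),(114,149,77)),((641,90),(114,-149,77)),((301,109),(80,149,77)),((638,129),(80,-149,77)),
 ((331,221),(-14.5,94+22,61)),((487,230),(-14.5,-22,61)),((569,235),(-14.5,-94,61))]
q=np.array([r2px(*a) for a,b in F]);B=np.array([b for a,b in F],float)
def T(p): return R.from_euler('z',p[2]).apply(B)+[p[0],p[1],0]
f=lambda p:(proj(m,T(p))-q).ravel()
s=least_squares(f,[510,0,-.05],loss='soft_l1');print(s.x);print(np.round(f(s.x).reshape(-1,2),1))
# covers corner at z=12
for n,C in {"mid":[(63,122),(139,143),(108,256),(31,234)],"right":[(147,187),(226,177),(243,293),(162,304)]}.items():
    w=px2w(m,np.array([r2px(*c) for c in C]),12)
    L=np.array([(55,38,12),(55,-38,12),(-55,-38,12),(-55,38,12)],float)
    g=lambda p:(R.from_euler('z',p[2]).apply(L)+[p[0],p[1],0]-w)[:,:2].ravel()
    t=least_squares(g,[500,300,0]);print(n,np.round(t.x,3),np.round(t.fun,1))
im=read_camera("top")
d=[d for d in silhouettes("strip","top")][0];c,wh,a=mrect(d["mask"])
b=cv2.boxPoints((c,wh,a));print("strip",np.round(px2w(m,b,22)),np.round(px2w(m,[c],22)))
d=[d for d in silhouettes("cork","top") if d["at"][0]>250][0]
print("cork",np.round(px2w(m,[mrect(d["mask"])[0]],99)))
g=px2w(m,proj(m,[0,0,0]),0)
print("grip px at", [ (z,np.round(proj(m,R.from_euler('z',s.x[2]).apply([122,0,z])+[s.x[0],s.x[1],0]))) for z in (119,169)])
E
```

```text
['Unreachable', 'camera_model', 'hand_in', 'observe', 'read_camera', 'silhouettes', 'tcp_to_tips'] 22.0
[ 5.14198932e+02 -3.72514153e-01 -5.44932989e-02]
[[-0.9  0.1]
 [ 0.2  0.2]
 [-0.1 -0.6]
 [ 0.6 -0.3]
 [-1.3  0.3]
 [ 0.9 -0.3]
 [ 0.1  0.3]
 [ 0.2  0.1]
 [-0.  -0.1]]
mid [ 5.40282e+02  3.47937e+02 -2.73000e-01] [ 1.5  1.2  0.4 -1.7 -1.  -0.7 -0.8  1.3]
right [4.92649e+02 2.46891e+02 1.35000e-01] [ 0.2  1.1  1.1 -1.1 -0.6 -0.2 -0.6  0.2]
strip [[ 472. -183.   22.]
 [ 473. -439.   22.]
 [ 417. -435.   22.]
 [ 417. -181.   22.]] [[ 445. -309.   22.]]
cork [[450.   2.  99.]]
grip px at [(119, array([[336., 234.]])), (169, array([[336., 229.]]))]
```

```bash
cat >> h.py <<'E'
BX=np.array([514.2,-0.4,0]);BYAW=-0.0545
def b2w(b): return R.from_euler('z',BYAW).apply(b)+BX
def pose(a,tilt=0):
    "tool down, tool y at world angle a; tilt about tool x"
    z=np.array([0,0,-1.]);y=np.array([np.cos(a),np.sin(a),0]);return R.from_matrix(np.c_[np.cross(y,z),y,z])*R.from_rotvec([tilt,0,0])
def plan(a,pos,tilt=0):
    "turn first (deg, present tool axes), then shift (cm) in the turned axes"
    p,r,s=obs();t=pose(a,tilt)
    y=r.as_matrix()[:,1]
    print("now",np.round(p,1),"ya %.3f"%np.arctan2(y[1],y[0]),"w %.1f"%s["width"],"t %.1f"%s["time_s"],"q",np.round(s["qpos"],2),"F",np.round(s["force"],1))
    print(" turn",np.round(np.degrees((r.inv()*t).as_rotvec()),2),"shift",np.round(t.inv().apply(np.array(pos)-p)/10,2))
E
python3 - <<'E'
from h import *
g=b2w([122,0,0]);print(g)
for a in (BYAW,BYAW+np.pi): plan(a,[g[0],g[1],252])
E
```

```text
[636.01885959  -7.04570896   0.        ]
now [ 204.2 -590.7  253.3] ya 1.904 w 85.1 t 0.7 q [-0.98  0.38  0.01 -0.   -1.19 -0.26] F [0.8 0.7 0.1]
 turn [ -0.     0.   112.19] shift [60.63 39.94  0.13]
now [ 204.2 -590.7  253.3] ya 1.904 w 85.1 t 0.7 q [-0.98  0.38  0.01 -0.   -1.19 -0.26] F [0.8 0.7 0.1]
 turn [ -0.    -0.   -67.81] shift [-60.63 -39.94   0.13]
```

```bash
python3 -m pendant '[[0,[0,0,0],[0,0,-6.78]],[0,[0,0,0],[0,0,-6.78]],[0,[0,0,0],[0,0,-6.78]],[0,[0,0,0],[0,0,-6.78]],[0,[0,0,0],[0,0,-6.78]],[0,[0,0,0],[0,0,-6.78]],[0,[0,0,0],[0,0,-6.78]],[0,[0,0,0],[0,0,-6.78]],[0,[0,0,0],[0,0,-6.78]],[0,[0,0,0],[0,0,-6.78]]]'; python3 -m pendant '[[0,[-3.37,-2.22,0],[0,0,0]],[0,[-3.37,-2.22,0],[0,0,0]],[0,[-3.37,-2.22,0],[0,0,0]],[0,[-3.37,-2.22,0],[0,0,0]],[0,[-3.37,-2.22,0],[0,0,0]],[0,[-3.37,-2.22,0],[0,0,0]],[0,[-3.37,-2.22,0],[0,0,0]],[0,[-3.37,-2.22,0],[0,0,0]],[0,[-3.37,-2.22,0],[0,0,0]],[0,[-3.37,-2.22,0],[0,0,0]],[0,[-3.37,-2.22,0],[0,0,0]],[0,[-3.37,-2.22,0],[0,0,0]],[0,[-3.37,-2.22,0],[0,0,0]],[0,[-3.37,-2.22,0],[0,0,0]],[0,[-3.37,-2.22,0],[0,0,0]],[0,[-3.37,-2.22,0],[0,0,0]],[0,[-3.37,-2.22,0],[0,0,0]],[0,[-3.37,-2.22,0],[0,0,0]],[0,[0,0,0],[0,0,0]],[0,[0,0,0],[0,0,0]]]'; python3 - <<'E'
from h import *
g=b2w([122,0,0]);plan(BYAW+np.pi,[g[0],g[1],250])
im=read_camera("wrist");cv2.imwrite("pics/w1.png",im[:,:,::-1])
m=camera_model("wrist")
for z in (119,150,169): print(z,np.round(proj(m,[b2w([122,30,z]),b2w([122,-30,z])])).tolist())
for d in silhouettes("gate","wrist")[:2]:print(d["p"],d["at"])
E
```

```text
time_s: 1.53
tcp_pos: [204.2, -590.7, 253.4]
tool_rot: [-2.167, 2.275, -0.0]
force: [0.0, -0.1, 0.1]
width: 0.2
finger_force: 0.0
time_s: 3.2
tcp_pos: [637.1, -4.8, 252.3]
tool_rot: [2.163, -2.277, -0.001]
force: [-1.4, -0.9, 1.0]
width: 0.2
finger_force: 0.0
now [637.1  -4.8 252.3] ya 3.090 w 0.2 t 3.2 q [ 0.25  0.41  0.04 -0.   -1.2  -0.3 ] F [-1.4 -0.9  1. ]
 turn [ 0.07 -0.01  0.16] shift [0.23 0.1  0.23]
119 [[323.0, 270.0], [323.0, 195.0]]
150 [[323.0, 287.0], [323.0, 203.0]]
169 [[323.0, 299.0], [323.0, 209.0]]
0.68 [236.6, 323.4]
```

View pics/w1.png

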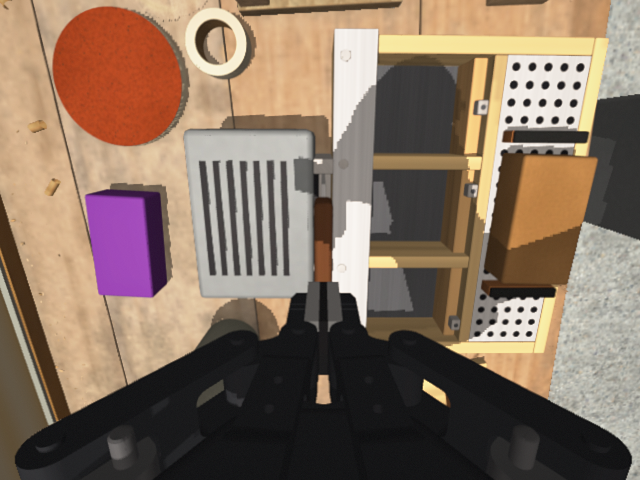

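```bash
python3 -m pendant '[[0,[0.23,0.1,2.0],[0,0,0]],[0,[0,0,2],[0,0,0]],[0,[0,0,2],[0,0,0]],[0,[0,0,1],[0,0,0]],[0,[0,0,0.5],[0,0,0]],[0,[0,0,0.5],[0,0,0]],[0,[0,0,0.5],[0,0,0]],[0,[0,0,0.5],[0,0,0]],[0,[0,0,0.5],[0,0,0]],[0,[0,0,0.5],[0,0,0]]]';python3 -m pendant '[[0,[0,0,0.4],[0,0,0]],[0,[0,0,0.4],[0,0,0]],[0,[0,0,0.2],[0,0,0]],[0,[0,0,0.2],[0,0,0]],[0,[0,0,0.1],[0,0,0]],[0,[0,0,0],[0,0,0]],[0,[0,0,0],[0,0,0]],[0,[0,0,0],[0,0,0]]]'
```

```text
time_s: 4.13
tcp_pos: [635.7, -9.3, 153.7]
tool_rot: [-2.159, 2.28, -0.002]
force: [-0.9, -1.5, 2.7]
width: -0.0
finger_force: 1.7
time_s: 4.8
tcp_pos: [635.3, -8.6, 140.1]
tool_rot: [-2.16, 2.281, 0.0]
force: [1.5, -0.6, 1.8]
width: 0.0
finger_force: 0.6
```

```bash
python3 -m pendant '[[0,[0,0,0.15],[0,0,0]],[0,[0,0,0.15],[0,0,0]],[0,[0,0,0.1],[0,0,0]],[0,[0,0,0],[0,0,0]],[0,[0,0,0],[0,0,0]],[0,[0,0,0],[0,0,0]]]'
```

```text
time_s: 5.3
tcp_pos: [635.4, -8.6, 140.0]
tool_rot: [-2.16, 2.279, -0.002]
force: [-5.8, 1.6, 14.8]
width: -0.1
finger_force: 7.8
```

```bash
python3 -m pendant '[[0,[0,0,-2],[0,0,0]],[8.5,[0,0,-4],[0,0,0]],[8.5,[0,0,-4],[0,0,0]],[8.5,[0,3.5,-1],[0,0,0]],[8.5,[0,4,0],[0,0,0]],[8.5,[0,4,0],[0,0,0]],[8.5,[0,4,0],[0,0,0]],[8.5,[0,2.8,0],[0,0,0]],[8.5,[0,0,0],[0,0,0]],[8.5,[0,0,0],[0,0,0]],[8.5,[0,0,0],[0,0,0]]]';python3 - <<'E'
from h import *
im=read_camera("wrist");cv2.imwrite("pics/w2.png",im[:,:,::-1])
m=camera_model("wrist")
for d in silhouettes("cork","wrist")[:2]:
    r=mrect(d["mask"]);print(d["p"],d["at"],r)
    print(np.round(px2w(m,cv2.boxPoints(r),99)),np.round(px2w(m,[r[0]],99)))
plan(BYAW+np.pi,[449,2,150])
E
```

```text
time_s: 6.22
tcp_pos: [452.8, 1.3, 246.5]
tool_rot: [-2.16, 2.28, -0.0]
force: [0.1, 0.0, 0.6]
width: 84.9
finger_force: 0.0
0.93 [221.3, 328.8] ((326.5, 224.0), (134.0, 77.0), 90.0)
[[476. -58.  99.]
 [418. -55.  99.]
 [420.  57.  99.]
 [486.  53.  99.]] [[450.  -4.  99.]]
0.63 [1.0, 314.7] ((319.0, 3.0), (6.0, 58.0), 90.0)
[[ 466. -161.   99.]
 [ 427. -159.   99.]
 [ 427. -156.   99.]
 [ 467. -158.   99.]] [[ 447. -159.   99.]]
now [453.4   1.2 246.1] ya 3.087 w 84.8 t 6.3 q [ 0.36  0.1  -0.4  -0.   -1.07 -0.42] F [-0.4 -0.4 -0.5]
 turn [ 0.02  0.01 -0.02] shift [-0.05  0.44  9.61]
```

View pics/w2.png

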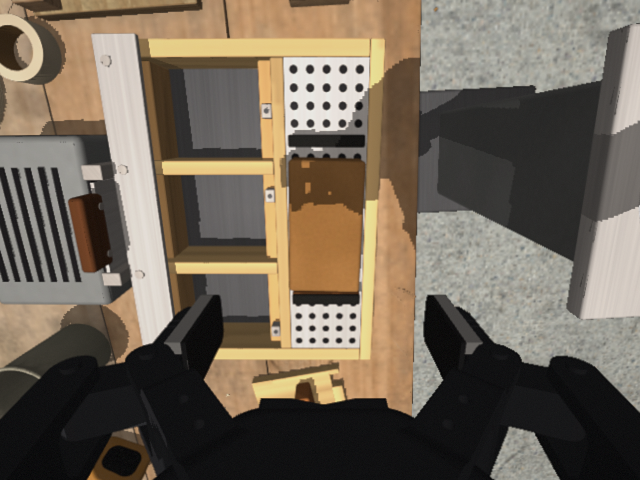

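```bash
python3 -m pendant '[[8.5,[0,0.35,4],[0,0,0]],[8.5,[0,0,4],[0,0,0]],[8.5,[0,0,4],[0,0,0]],[8.5,[0,0,2.5],[0,0,0]],[8.5,[0,0,1.4],[0,0,0]],[8.5,[0,0,0],[0,0,0]],[5,[0,0,0],[0,0,0]],[5,[0,0,0],[0,0,0]],[5,[0,0,0],[0,0,0]],[5,[0,0,0],[0,0,0]],[5,[0,0,0],[0,0,0]],[5,[0,0,0],[0,0,0]]]'; python3 -m pendant '[[5,[0,0,-1.5],[0,0,0]],[5,[0,0,-3],[0,0,0]],[5,[0,0,-3],[0,0,0]],[5,[0,0,-3],[0,0,0]],[5,[0,0,0],[0,0,0]]]';python3 - <<'E'
from h import *
plan(BYAW+np.pi,[612,228,26])
E
```

```text
time_s: 7.32
tcp_pos: [450.1, 1.5, 88.6]
tool_rot: [-2.158, 2.279, -0.002]
force: [0.5, 1.0, 5.4]
width: 58.8
finger_force: 65.2
time_s: 7.73
tcp_pos: [452.2, 1.8, 198.1]
tool_rot: [-2.154, 2.272, -0.01]
force: [1.5, 0.8, -0.8]
width: 59.0
finger_force: 64.7
now [452.2   1.8 198.1] ya 3.088 w 59.0 t 7.7 q [ 0.37  0.14 -0.49  0.   -0.93 -0.42] F [ 1.5  0.8 -0.8]
 turn [-0.68  0.19  0.07] shift [-23.46 -14.73  17.21]
```

```bash
python3 -m pendant '[[5,[-2.93,-1.84,0],[0,0,0]],[5,[-2.93,-1.84,0],[0,0,0]],[5,[-2.93,-1.84,0],[0,0,0]],[5,[-2.93,-1.84,0],[0,0,0]],[5,[-2.93,-1.84,0],[0,0,0]],[5,[-2.93,-1.84,0],[0,0,0]],[5,[-2.93,-1.84,0],[0,0,0]],[5,[-2.93,-1.84,0],[0,0,0]],[5,[0,0,3],[0,0,0]],[5,[0,0,4],[0,0,0]],[5,[0,0,4],[0,0,0]],[5,[0,0,3],[0,0,0]],[5,[0,0,1],[0,0,0]],[5,[0,0,0.6],[0,0,0]],[5,[0,0,0],[0,0,0]]]'; python3 - <<'E'
from h import *
plan(BYAW+np.pi,[612,228,28])
E
```

```text
time_s: 8.98
tcp_pos: [608.8, 227.0, 35.8]
tool_rot: [2.159, -2.28, 0.0]
force: [-0.1, 0.2, -0.3]
width: 59.3
finger_force: 64.6
now [608.8 227.   35.8] ya 3.087 w 59.3 t 9.0 q [ 0.61  0.64 -0.16  0.   -0.77 -0.66] F [-0.1  0.2 -0.3]
 turn [ 0.04 -0.05  0.  ] shift [-0.11 -0.32  0.78]
```

```bash
python3 -m pendant '[[5,[0,0,0.4],[0,0,0]],[5,[0,0,0.35],[0,0,0]],[5,[0,0,0],[0,0,0]],[8.5,[0,0,0],[0,0,0]],[8.5,[0,0,0],[0,0,0]],[8.5,[0,0,0],[0,0,0]],[8.5,[0,0,-2],[0,0,0]],[8.5,[0,0,-4],[0,0,0]],[8.5,[0,0,-4],[0,0,0]],[8.5,[0,0,-4],[0,0,-5.5]],[8.5,[0,0,-3],[0,0,-5.5]]]'; python3 - <<'E'
from h import *
plan(np.pi+.135,[484.7,245.8,200])
E
```

```text
time_s: 9.9
tcp_pos: [609.7, 227.4, 203.4]
tool_rot: [-2.37, 2.055, -0.003]
force: [0.5, -0.0, -0.0]
width: 85.1
finger_force: 0.0
now [609.7 227.4 203.4] ya -2.999 w 85.1 t 9.9 q [ 0.61  0.46  0.    0.   -1.11 -0.46] F [ 0.5 -0.  -0. ]
 turn [-0.28  0.08  0.42] shift [-3.5  12.14  0.34]
```

```bash
python3 -m pendant '[[8.5,[-0.87,3.03,0],[0,0,0.4]],[8.5,[-0.87,3.03,0],[0,0,0]],[8.5,[-0.87,3.03,0],[0,0,0]],[8.5,[-0.87,3.03,0],[0,0,0]],[8.5,[0,0,0],[0,0,0]],[8.5,[0,0,0],[0,0,0]]]'; cat >> h.py <<'E'
def rib(m,im,P0,yaw0,tag):
    "rib top (z=42) from its orange colour within the cover's area"
    hsv=cv2.cvtColor(im,cv2.COLOR_RGB2HSV)
    k=((hsv[...,0]<15)&(hsv[...,1]>150)&(hsv[...,2]>90)).astype(np.uint8)
    n,l,st,c=cv2.connectedComponentsWithStats(k)
    q=proj(m,list(P0[:2])+[42])[0]
    for i in range(1,n):
        if st[i,4]>300 and np.hypot(*(c[i]-q))<120:
            r=mrect(l==i);w=px2w(m,cv2.boxPoints(r),42);ct=px2w(m,[r[0]],42)[0]
            print("rib",st[i,4],np.round(c[i]),"ctr",np.round(ct,1),"corners",np.round(w[:,:2]).tolist())
E
python3 - <<'E'
from h import *
im=read_camera("wrist");cv2.imwrite("pics/w3.png",im[:,:,::-1]);m=camera_model("wrist")
plan(np.pi+.135,[484.7,245.8,200])
rib(m,im,[484.7,245.8],.135,"")
L=np.array([(55,38,12),(55,-38,12),(-55,-38,12),(-55,38,12)],float)
for d in silhouettes("cover_right","wrist")[:3]:
    r=mrect(d["mask"]);print(round(d["p"],2),d["at"],r,np.round(px2w(m,cv2.boxPoints(r),12)[:,:2]).tolist())
im2=im.copy()
for C in ([492.6,246.9,.135],):
    cv2.polylines(im2,[proj(m,R.from_euler('z',C[2]).apply(L)+[C[0],C[1],0]).astype(np.int32)],True,(255,0,255),1)
    t=np.array([(-17,28,42),(1,28,42),(1,-28,42),(-17,-28,42)],float)
    cv2.polylines(im2,[proj(m,R.from_euler('z',C[2]).apply(t)+[C[0],C[1],0]).astype(np.int32)],True,(0,0,255),1)
cv2.imwrite("pics/w3b.png",im2[:,:,::-1])
E
```

```text
time_s: 10.4
tcp_pos: [483.0, 246.0, 199.9]
tool_rot: [-2.362, 2.068, -0.0]
force: [0.2, -0.7, 0.6]
width: 85.5
finger_force: 0.0
now [484.  246.1 199.8] ya -3.010 w 84.8 t 10.4 q [ 0.77  0.29 -0.27  0.   -1.   -0.64] F [-0.1 -0.5  0.7]
 turn [-0.1   0.05 -0.2 ] shift [ 0.04 -0.06 -0.02]
rib 1202 [319. 224.] ctr [487.5 243.2  42. ] corners [[499.0, 219.0], [483.0, 216.0], [476.0, 269.0], [492.0, 271.0]]
0.62 [216.7, 309.8] ((310.5, 214.5), (81.0, 121.0), 90.0) [[553.0, 214.0], [447.0, 200.0], [434.0, 275.0], [548.0, 290.0]]
0.36 [45.6, 304.7] ((289.0, 61.5), (123.0, 362.0), 90.0) [[674.0, 94.0], [393.0, 57.0], [371.0, 147.0], [677.0, 187.0]]
0.21 [274.4, 35.5] ((32.36566162109375, 276.1200866699219), (94.82615661621094, 80.27320861816406), 27.64597511291504) [[821.0, 364.0], [774.0, 284.0], [697.0, 318.0], [741.0, 403.0]]
```

View pics/w3b.png

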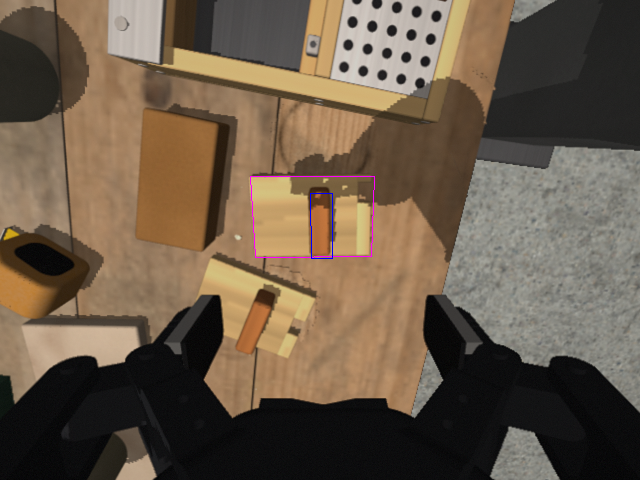

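```bash
python3 -m pendant '[[6,[0,-0.05,4],[0,0,0]],[6,[0,0,4],[0,0,0]],[6,[0,0,4],[0,0,0]],[6,[0,0,2.4],[0,0,0]],[6,[0,0,1.3],[0,0,0]],[6,[0,0,0.7],[0,0,0]],[6,[0,0,0],[0,0,0]],[0.5,[0,0,0],[0,0,0]],[0.5,[0,0,0],[0,0,0]],[0.5,[0,0,0],[0,0,0]],[0.5,[0,0,0],[0,0,0]],[0.5,[0,0,0],[0,0,0]],[0.5,[0,0,0],[0,0,0]]]'; python3 - <<'E'
from h import *
plan(np.pi+.135,[484.7,245.8,36])
E
```

```text
time_s: 11.58
tcp_pos: [485.5, 246.5, 36.3]
tool_rot: [-2.36, 2.069, -0.001]
force: [-1.0, 0.1, 6.5]
width: 16.9
finger_force: 60.2
now [485.5 246.5  36.3] ya -3.011 w 16.9 t 11.6 q [ 0.77  0.51 -0.44  0.   -0.62 -0.64] F [-1.   0.1  6.5]
 turn [-0.16  0.09 -0.23] shift [0.06 0.08 0.03]
```

```bash
cat >> h.py <<'E'
T0=R.from_matrix(np.c_[[0,-1,0],[-1,0,0],[0,0,-1]])  # tool axes in cover axes
def cov(xb,zb,th,by,g=(-8,0,36.3)):
    "target TCP pose from cover back bottom corner (box x,z), pitch th, bay y; g = TCP in cover axes"
    Rc=R.from_euler('z',BYAW)*R.from_euler('y',th)
    return Rc*T0, b2w([xb,by,zb])+Rc.apply(np.array([-55,0,0.])+g)
def plan2(Rt,pt):
    p,r,s=obs()
    print("now",np.round(p,1),"w %.1f"%s["width"],"ff %.0f"%s["finger_force"],"t %.1f"%s["time_s"],"F",np.round(s["force"],1))
    print(" turn",np.round(np.degrees((r.inv()*Rt).as_rotvec()),2),"shift",np.round(Rt.inv().apply(np.array(pt)-p)/10,2), "tgt",np.round(pt,1))
E
python3 -m pendant '[[0.5,[0,0,-2],[0,0,0]],[0.5,[0,0,-3],[0,0,0]],[0.5,[0,0,-4],[0,0,0]],[0.5,[0,0,-4],[0,0,0]],[0.5,[0,0,-3.5],[0,0,0]],[0.5,[0,0,0],[0,0,5.5]],[0.5,[0,0,0],[0,0,5.2]],[0.5,[0,0,0],[0,0,0]]]'; python3 - <<'E'
from h import *
for w in ((66,130,0),(66,130,.2),(66,53,.2)): plan2(*cov(*w,0,(-8,-.7,36.3)))
E
```

```text
time_s: 12.25
tcp_pos: [484.0, 245.6, 200.4]
tool_rot: [-2.155, 2.285, 0.001]
force: [0.2, -0.7, -1.2]
width: 17.3
finger_force: 59.2
now [484.  245.6 200.4] w 17.3 ff 59 t 12.2 F [ 0.2 -0.7 -1.2]
 turn [-0.    0.07 -0.22] shift [24.47 -4.65  3.41] tgt [517.2  -1.3 166.3]
now [484.  245.6 200.4] w 17.3 ff 59 t 12.2 F [ 0.2 -0.7 -1.2]
 turn [-11.46   0.09  -0.21] shift [24.47 -5.83  1.09] tgt [525.6  -1.7 178.1]
now [484.  245.6 200.4] w 17.3 ff 59 t 12.2 F [ 0.2 -0.7 -1.2]
 turn [-11.46   0.09  -0.21] shift [24.47 -7.36  8.64] tgt [525.6  -1.7 101.1]
```

```bash
python3 -m pendant '[[0.5,[0,0,0],[-5.73,0,-0.2]],[0.5,[0,0,0],[-5.73,0,0]],[0.5,[3.5,-0.83,0.1],[0,0,0]],[0.5,[3.5,-0.83,0.1],[0,0,0]],[0.5,[3.5,-0.83,0.1],[0,0,0]],[0.5,[3.5,-0.83,0.1],[0,0,0]],[0.5,[3.5,-0.83,0.1],[0,0,0]],[0.5,[3.5,-0.83,0.1],[0,0,0]],[0.5,[3.47,-0.83,0.1],[0,0,0]],[0.5,[0,0,0],[0,0,0]],[0.5,[0,0,0],[0,0,0]]]'; cat >> h.py <<'E'
def overlay(name,g,by):
    "expected cover in the hand and the bays, drawn in a wrist picture"
    p,r,s=obs();m=camera_model("wrist");im=read_camera("wrist")
    Rc=r*T0.inv();o=p-Rc.apply(g)
    def L(P,c): cv2.polylines(im,[np.round(proj(m,P)).astype(np.int32)],True,c,1)
    for z in (0,12): L(Rc.apply(np.array([(55,38,z),(55,-38,z),(-55,-38,z),(-55,38,z)],float))+o,(255,0,255))
    L(b2w(np.array([(-19,by+41,62),(-19,by-41,62),(80,by-41,62),(80,by+41,62)],float)),(0,255,255))
    L(b2w(np.array([(80,149,77),(80,-149,77),(114,-149,77),(114,149,77)],float)),(0,0,255))
    cv2.imwrite(f"pics/{name}.png",im[:,:,::-1])
E
python3 - <<'E'
from h import *
g=(-8,-.7,36.3)
overlay("w4",g,0)
for w in ((66,53,.2),): plan2(*cov(*w,0,g))
E
```

```text
time_s: 13.17
tcp_pos: [526.4, -3.4, 180.2]
tool_rot: [2.059, -2.174, -0.221]
force: [-0.7, 0.8, -0.7]
width: 16.9
finger_force: 59.5
now [526.6  -2.2 180.5] w 16.8 ff 59 t 13.2 F [ 0.4  0.  -0.7]
 turn [0.1  0.   0.08] shift [-0.04 -1.48  7.8 ] tgt [525.6  -1.7 101.1]
```

View pics/w4.png

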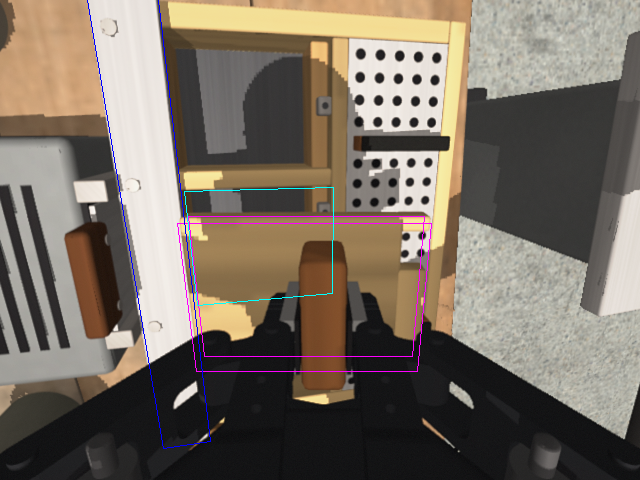

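```bash
python3 - <<'E'
from h import *
im=cv2.imread("pics/w4.png")
m=camera_model("wrist");p,r,s=obs();Rc=r*T0.inv()
o=p-Rc.apply((-8,-.7,36.3))
t=np.array([(-17,28,42),(1,28,42),(1,-28,42),(-17,-28,42)],float)
print(np.round(proj(m,Rc.apply(t)+o)).tolist())
for z in (0,12):print(z,np.round(proj(m,Rc.apply(np.array([(55,38,z),(55,-38,z),(-55,-38,z),(-55,38,z)],float))+o)).tolist())
cv2.imwrite("pics/w4c.png",cv2.resize(im[180:400,160:460],None,fx=2.6,fy=2.6,interpolation=cv2.INTER_CUBIC))
E
```

```text
[[345.0, 399.0], [301.0, 399.0], [298.0, 270.0], [348.0, 270.0]]
0 [[204.0, 356.0], [188.0, 216.0], [424.0, 216.0], [411.0, 356.0]]
12 [[196.0, 371.0], [177.0, 223.0], [431.0, 223.0], [417.0, 371.0]]
```

View pics/w4c.png

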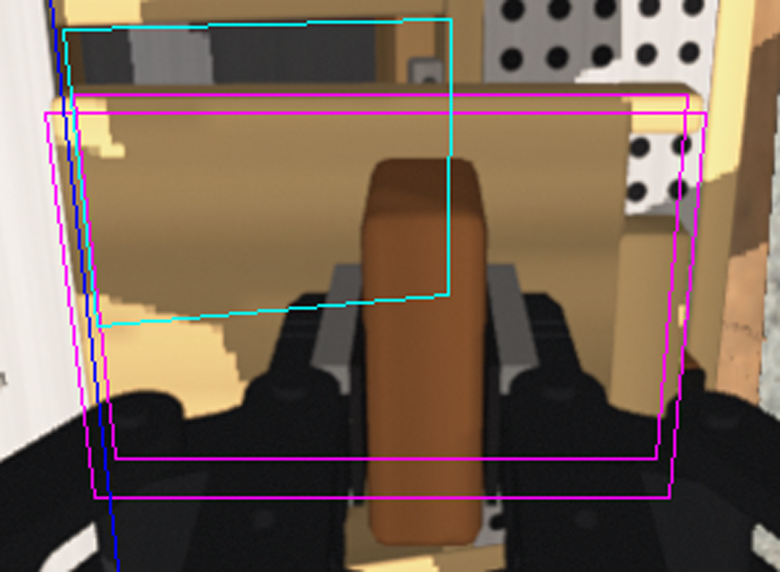

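```bash
python3 - <<'E'
from h import *
g=np.array((-8,1.8,36.3))
for w in ((66,53,.2),(93,52.5,.2)): plan2(*cov(*w,0,g))
# level about back bottom corner: per-row shift
c=T0.inv().apply(np.array([55,0,0])-g)
for n in (4,): 
    d=R.from_rotvec([.2/n,0,0]); print(c, "per row deg",np.degrees(.2/n), (c-d.apply(c))/10)
E
```

```text
now [526.6  -2.2 180.5] w 16.8 ff 59 t 13.2 F [ 0.4  0.  -0.7]
 turn [0.1  0.   0.08] shift [-0.29 -1.48  7.8 ] tgt [525.7   0.8 101.1]
now [526.6  -2.2 180.5] w 16.8 ff 59 t 13.2 F [ 0.4  0.  -0.7]
 turn [0.1  0.   0.08] shift [-0.29 -4.13  7.32] tgt [552.7  -0.7 100.6]
[  1.8 -63.   36.3] per row deg 2.8647889756541165 [-4.44089210e-17  1.73551025e-01  3.19405321e-01]
```

Descend tilted in front of the lip, then check and slide under.

```bash
python3 -m pendant '[[0.5,[-0.29,-0.4,2],[0,0,0]],[0.5,[0,-0.6,3],[0,0,0]],[0.5,[0,-0.48,2],[0,0,0]],[0.5,[0,0,0.4],[0,0,0]],[0.5,[0,0,0.4],[0,0,0]],[0.5,[0,0,0],[0,0,0]],[0.5,[0,0,0],[0,0,0]]]'; python3 - <<'E'
from h import *
g=np.array((-8,1.8,36.3))
for w in ((66,53,.2),(93,52.5,.2)): plan2(*cov(*w,0,g))
E
```

```text
time_s: 13.8
tcp_pos: [525.2, 1.1, 101.9]
tool_rot: [2.061, -2.171, -0.219]
force: [-2.0, -6.1, -5.0]
width: 17.1
finger_force: 60.4
now [525.2   1.1 101.9] w 17.1 ff 60 t 13.8 F [-2.  -6.1 -5. ]
 turn [ 0.15 -0.11  0.13] shift [ 0.03 -0.07  0.07] tgt [525.7   0.8 101.1]
now [525.2   1.1 101.9] w 17.1 ff 60 t 13.8 F [-2.  -6.1 -5. ]
 turn [ 0.15 -0.11  0.13] shift [ 0.03 -2.73 -0.42] tgt [552.7  -0.7 100.6]
```

```bash
python3 -m pendant '[[0.5,[0.15,0,0],[0,0,0]],[0.5,[0,0,0],[0,0,0]],[0.5,[0,0,0],[0,0,0]]]';  python3 -m pendant '[[0.5,[0,-0.8,-0.15],[0,0,0]],[0.5,[0,-0.7,-0.14],[0,0,0]],[0.5,[0,-0.6,-0.1],[0,0,0]],[0.5,[0,0,0],[0,0,0]],[0.5,[0,0,0],[0,0,0]]]'
```

```text
time_s: 14.05
tcp_pos: [526.8, 0.6, 102.7]
tool_rot: [2.064, -2.175, -0.217]
force: [-0.2, 0.0, -2.1]
width: 17.2
finger_force: 60.6
time_s: 14.47
tcp_pos: [548.0, -1.1, 101.3]
tool_rot: [2.062, -2.174, -0.219]
force: [-0.3, 0.2, -1.8]
width: 17.3
finger_force: 60.7
```

```bash
python3 -m pendant '[[0.5,[0,-0.48,-0.05],[0,0,0]],[0.5,[0,0,0],[0,0,0]],[0.5,[0,0.174,0.319],[2.865,0,0]],[0.5,[0,0.174,0.319],[2.865,0,0]],[0.5,[0,0.174,0.319],[2.865,0,0]],[0.5,[0,0,0],[0,0,0]]]'; python3 - <<'E'
from h import *
g=np.array((-8,1.8,36.3))
for w in ((93.5,50,0),): plan2(*cov(*w,0,g))
E
```

```text
time_s: 14.97
tcp_pos: [544.6, -1.1, 92.6]
tool_rot: [2.14, -2.254, -0.055]
force: [0.6, -0.1, -1.4]
width: 16.8
finger_force: 60.8
now [544.6  -1.1  92.6] w 16.8 ff 61 t 15.0 F [ 0.6 -0.1 -1.4]
 turn [2.77 0.02 0.13] shift [-0.09 -0.01  0.63] tgt [ 5.448e+02 -3.000e-01  8.630e+01]
```

```bash
python3 -m pendant '[[0.5,[0,0,0.32],[2.8,0,0]],[0.5,[0,0,0.15],[0,0,0]],[0.5,[0,0,0.15],[0,0,0]],[0.5,[0,0,0],[0,0,0]],[0.5,[0,0,0],[0,0,0]]]'; python3 - <<'E'
from h import *
g=np.array((-8,1.8,36.3))
for w in ((93.5,50,0),): plan2(*cov(*w,0,g))
E
```

```text
time_s: 15.38
tcp_pos: [545.2, -1.1, 87.6]
tool_rot: [2.16, -2.276, -0.005]
force: [-3.8, 2.5, 9.8]
width: 17.1
finger_force: 61.8
now [545.2  -1.1  87.6] w 17.1 ff 62 t 15.4 F [-3.8  2.5  9.8]
 turn [ 0.28 -0.05  0.13] shift [-0.09  0.05  0.13] tgt [ 5.448e+02 -3.000e-01  8.630e+01]
```

```bash
python3 -m pendant '[[0.5,[0,0,0.1],[0.2,0,0]],[0.5,[0,0,0],[0,0,0]],[0.5,[0,0,0],[0,0,0]]]';python3 -m pendant '[[4,[0,0,0],[0,0,0]],[4,[0,0,0],[0,0,0]],[4,[0,0,0],[0,0,0]],[4,[0,0,-2],[0,0,0]],[4,[0,0,-4],[0,0,0]],[4,[0,0,-4],[0,0,0]],[4,[0,0,-1],[0,0,0]],[4,[-3.5,0,0],[0,0,0]],[4,[-4,0,0],[0,0,0]],[4,[-4,0,0],[0,0,0]],[4,[-4,0,0],[0,0,0]],[4,[0,0,0],[0,0,0]],[4,[0,0,0],[0,0,0]]]'; python3 - <<'E'
from h import *
im=read_camera("top");m=camera_model("top")
r=rect(m,im,400,680,-180,420,60,1.3);cv2.imwrite("pics/t2.png",r[:,:,::-1])
print("wrist view")
im=read_camera("wrist");m=camera_model("wrist")
by=0
def L(P,c): cv2.polylines(im,[np.round(proj(m,b2w(np.array(P,float)))).astype(np.int32)],True,c,1)
L([(93.5,38,62),(93.5,-38,62),(-16.5,-38,62),(-16.5,38,62)],(255,0,255))
L([(31.5+8,28,92),(31.5+8,-28,92),(21.5,-28,92),(21.5,28,92)],(0,0,255))
cv2.imwrite("pics/w5.png",im[:,:,::-1])
plan(np.pi-.273,[540.3-7.7,347.9+2.2,200])
E
```

```text
time_s: 15.63
tcp_pos: [545.3, -1.1, 87.4]
tool_rot: [2.162, -2.277, -0.0]
force: [-6.0, 3.3, 14.0]
width: 17.1
finger_force: 62.6
time_s: 16.72
tcp_pos: [553.5, 155.7, 194.7]
tool_rot: [-2.165, 2.275, -0.002]
force: [0.1, -0.5, -0.2]
width: 40.2
finger_force: 0.0
wrist view
now [553.3 153.5 194.8] ya 3.089 w 40.1 t 16.8 q [ 0.55  0.35 -0.21  0.   -1.02 -0.61] F [ 0.4 -0.4 -0. ]
 turn [-0.06 -0.02 12.62] shift [-18.38   7.29  -0.52]
```

View pics/w5.png

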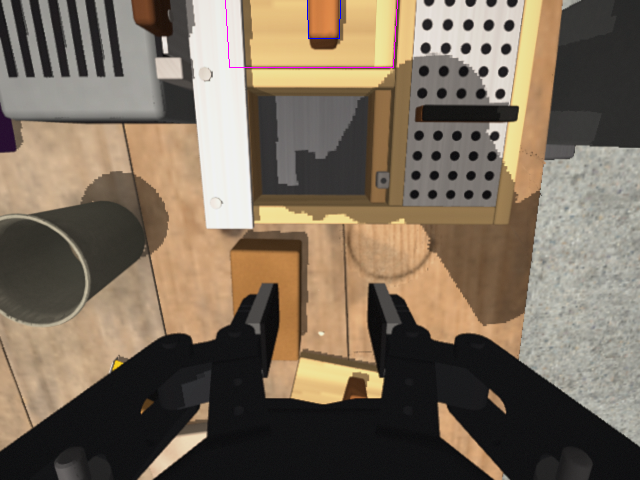

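View pics/t2.png

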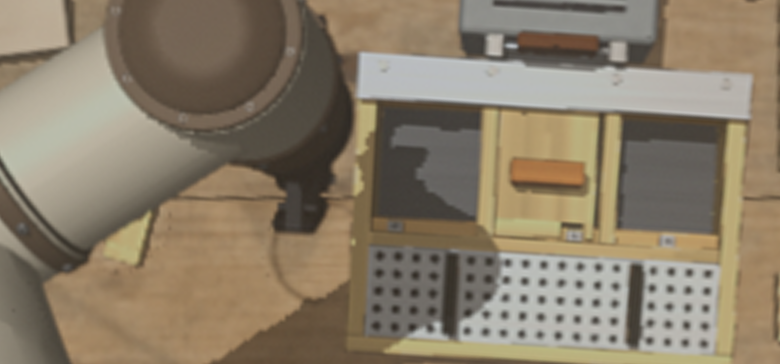

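```bash
python3 -m pendant '[[6,[0,0,0],[0,0,6.3]],[6,[0,0,0],[0,0,6.3]],[6,[-3.68,1.46,-0.1],[0,0,0]],[6,[-3.68,1.46,-0.1],[0,0,0]],[6,[-3.68,1.46,-0.1],[0,0,0]],[6,[-3.68,1.46,-0.1],[0,0,0]],[6,[-3.68,1.46,-0.1],[0,0,0]],[6,[0,0,0],[0,0,0]],[6,[0,0,0],[0,0,0]],[6,[0,0,0],[0,0,0]]]'; python3 - <<'E'
from h import *
im=read_camera("wrist");m=camera_model("wrist")
for C in ([540.3,347.9,-.273],):
  for t,c in ((np.array([(55,38,12),(55,-38,12),(-55,-38,12),(-55,38,12)],float),(255,0,255)),(np.array([(-17,28,42),(1,28,42),(1,-28,42),(-17,-28,42)],float),(0,0,255))):
    q=proj(m,R.from_euler('z',C[2]).apply(t)+[C[0],C[1],0]);cv2.polylines(im,[np.round(q).astype(np.int32)],True,c,1)
cv2.imwrite("pics/w6.png",cv2.resize(im[100:340,160:480],None,fx=2.4,fy=2.4)[:,:,::-1])
plan(np.pi-.273,[540.3-7.7,347.9+2.2,200])
E
```

```text
time_s: 17.65
tcp_pos: [532.9, 349.2, 199.9]
tool_rot: [-1.897, 2.504, -0.002]
force: [0.2, -0.8, -0.0]
width: 60.0
finger_force: 0.0
now [533.  348.8 200.1] ya 2.867 w 60.1 t 17.7 q [ 0.83  0.44 -0.04  0.   -1.09 -1.11] F [-0.2 -0.2 -0.1]
 turn [-0.1  -0.02 -0.1 ] shift [-0.11  0.08  0.01]
```

View pics/w6.png

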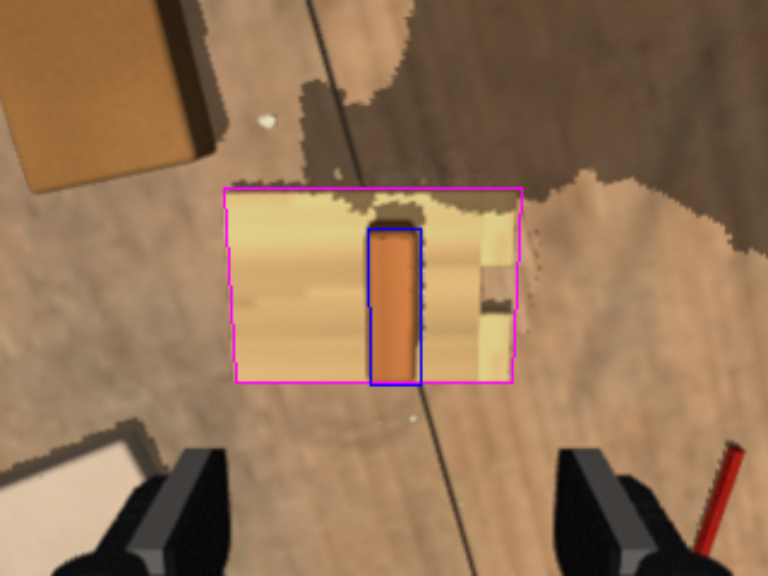

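```bash
python3 -m pendant '[[6,[-0.1,0.08,4],[0,0,0]],[6,[0,0,4],[0,0,0]],[6,[0,0,4],[0,0,0]],[6,[0,0,2.4],[0,0,0]],[6,[0,0,1.3],[0,0,0]],[6,[0,0,0.72],[0,0,0]],[6,[0,0,0],[0,0,0]],[0.5,[0,0,0],[0,0,0]],[0.5,[0,0,0],[0,0,0]],[0.5,[0,0,0],[0,0,0]],[0.5,[0,0,0],[0,0,0]],[0.5,[0,0,0],[0,0,0]],[0.5,[0,0,0],[0,0,0]]]'; python3 - <<'E'
from h import *
plan(np.pi-.273,[540.3-7.7,347.9+2.2,36])
E
python3 -m pendant '[[0.5,[0,0,-2],[0,0,0]],[0.5,[0,0,-3],[0,0,0]],[0.5,[0,0,-4],[0,0,0]],[0.5,[0,0,-4],[0,0,0]],[0.5,[0,0,-3.5],[-5.73,0,0]],[0.5,[0,0,0],[-5.73,0,0]],[0.5,[0,0,0],[0,0,0]],[0.5,[0,0,0],[0,0,0]]]'; python3 - <<'E'
from h import *
for w in ((66,130,.2),): plan2(*cov(*w,-94,(-8,0,36.3)))
E
```

```text
time_s: 18.78
tcp_pos: [533.5, 352.4, 38.0]
tool_rot: [-1.896, 2.498, -0.002]
force: [0.1, -0.8, 6.5]
width: 17.3
finger_force: 61.2
now [533.5 352.4  38. ] ya 2.869 w 17.3 t 18.8 q [ 0.84  0.62 -0.2   0.   -0.75 -1.11] F [ 0.1 -0.8  6.5]
 turn [-0.24  0.18  0.04] shift [0.25 0.03 0.2 ]
time_s: 19.45
tcp_pos: [532.7, 351.2, 200.4]
tool_rot: [1.819, -2.403, -0.239]
force: [-0.7, 0.8, -2.4]
width: 16.4
finger_force: 60.1
now [532.7 351.2 200.4] w 16.4 ff 60 t 19.4 F [-0.7  0.8 -2.4]
 turn [ -0.13   2.53 -12.38] shift [44.61 -1.64  1.94] tgt [520.5 -94.9 178.1]
```

```bash
python3 -m pendant '[[0.5,[0,0,0],[0,1.27,-6.19]],[0.5,[0,0,0],[0,1.27,-6.19]],[0.5,[3.72,-0.14,0.1],[0,0,0]],[0.5,[3.72,-0.14,0.1],[0,0,0]],[0.5,[3.72,-0.14,0.1],[0,0,0]],[0.5,[3.72,-0.14,0.1],[0,0,0]],[0.5,[3.72,-0.14,0.1],[0,0,0]],[0.5,[3.72,-0.14,0.1],[0,0,0]],[0.5,[3.72,-0.14,0.1],[0,0,0]],[0.5,[3.72,-0.14,0.1],[0,0,0]],[0.5,[3.72,-0.14,0.1],[0,0,0]],[0.5,[3.72,-0.14,0.1],[0,0,0]],[0.5,[3.72,-0.14,0.1],[0,0,0]],[0.5,[3.69,-0.14,0.1],[0,0,0]],[0.5,[0,0,0],[0,0,0]],[0.5,[0,0,0],[0,0,0]]]'; python3 - <<'E'
from h import *
g=(-8,1.5,37.3)
overlay("w7",g,-94)
for w in ((66,53,.2),): plan2(*cov(*w,-94,g))
m=camera_model("wrist");p,r,s=obs();Rc=r*T0.inv();o=p-Rc.apply(g)
t=np.array([(-17,28,42),(1,28,42),(1,-28,42),(-17,-28,42)],float)
im=cv2.imread("pics/w7.png");cv2.polylines(im,[np.round(proj(m,Rc.apply(t)+o)).astype(np.int32)],True,(255,0,0),1)
cv2.imwrite("pics/w7c.png",cv2.resize(im[160:400,150:460],None,fx=2.5,fy=2.5,interpolation=cv2.INTER_CUBIC))
E
```

```text
time_s: 20.78
tcp_pos: [521.2, -95.8, 184.5]
tool_rot: [2.058, -2.175, -0.218]
force: [-0.1, 0.9, -1.6]
width: 16.8
finger_force: 60.2
now [521.7 -94.7 184.9] w 17.1 ff 60 t 20.8 F [-0.7 -0.1 -1.1]
 turn [ 0.01 -0.08  0.07] shift [-0.12 -1.55  8.13] tgt [520.8 -93.4 102.1]
```

View pics/w7c.png

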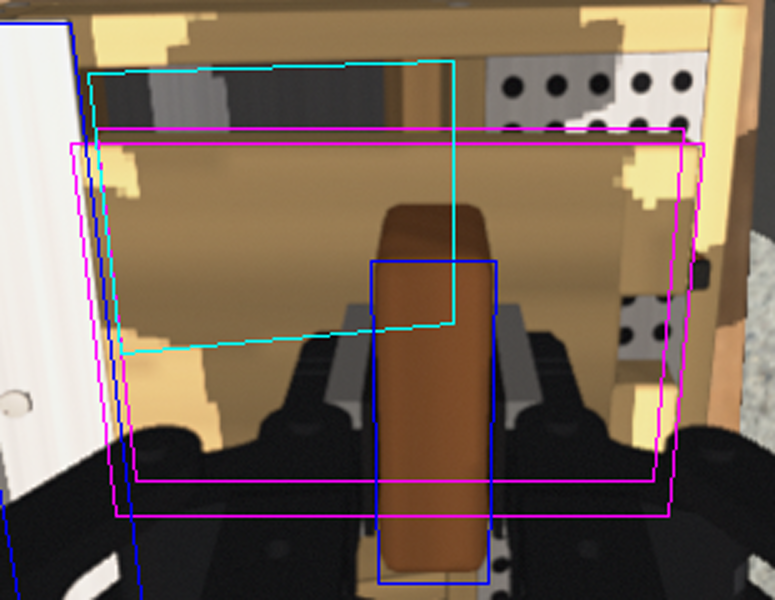

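```bash
python3 -m pendant '[[0.5,[-0.02,-0.5,2.2],[0,0,0]],[0.5,[0,-0.6,3],[0,0,0]],[0.5,[0,-0.45,2],[0,0,0]],[0.5,[0,0,0.4],[0,0,0]],[0.5,[0,0,0.45],[0,0,0]],[0.5,[0,0,0],[0,0,0]],[0.5,[0,0,0],[0,0,0]]]'; python3 - <<'E'
from h import *
g=np.array((-8,1.5,37.3))
for w in ((66,53,.2),(93,52.5,.2)): plan2(*cov(*w,-95,g))
E
```

```text
time_s: 21.42
tcp_pos: [523.3, -93.2, 108.5]
tool_rot: [2.068, -2.169, -0.211]
force: [-1.3, 1.4, 20.1]
width: 17.1
finger_force: 67.4
now [523.3 -93.2 108.5] w 17.1 ff 67 t 21.4 F [-1.3  1.4 20.1]
 turn [-0.18 -0.25  0.37] shift [0.13 0.12 0.68] tgt [520.8 -94.4 102.1]
now [523.3 -93.2 108.5] w 17.1 ff 67 t 21.4 F [-1.3  1.4 20.1]
 turn [-0.18 -0.25  0.37] shift [ 0.13 -2.54  0.19] tgt [547.7 -95.9 101.6]
```

```bash
python3 -m pendant '[[0.5,[0,0,-1],[0,0,0]],[0.5,[0,0,-1],[0,0,0]],[0.5,[0,0,0],[0,0,0]],[0.5,[0,0,0],[0,0,0]]]'; python3 - <<'E'
from h import *
g=(-8,1.5,37.3)
plan2(*cov(66,53,.2,-95,g))
overlay("w8",g,-94)
m=camera_model("wrist");p,r,s=obs();Rc=r*T0.inv();o=p-Rc.apply(g)
t=np.array([(-17,28,42),(1,28,42),(1,-28,42),(-17,-28,42)],float)
im=cv2.imread("pics/w8.png");cv2.polylines(im,[np.round(proj(m,Rc.apply(t)+o)).astype(np.int32)],True,(255,0,0),1)
cv2.imwrite("pics/w8c.png",cv2.resize(im[160:400,150:460],None,fx=2.5,fy=2.5,interpolation=cv2.INTER_CUBIC))
E
```

```text
time_s: 21.75
tcp_pos: [526.6, -93.7, 123.9]
tool_rot: [2.065, -2.174, -0.214]
force: [-0.6, -0.6, -1.2]
width: 16.7
finger_force: 61.1
now [526.6 -93.7 123.9] w 16.7 ff 61 t 21.8 F [-0.6 -0.6 -1.2]
 turn [-0.19 -0.04  0.19] shift [0.11 0.13 2.26] tgt [520.8 -94.4 102.1]
```

View pics/w8c.png

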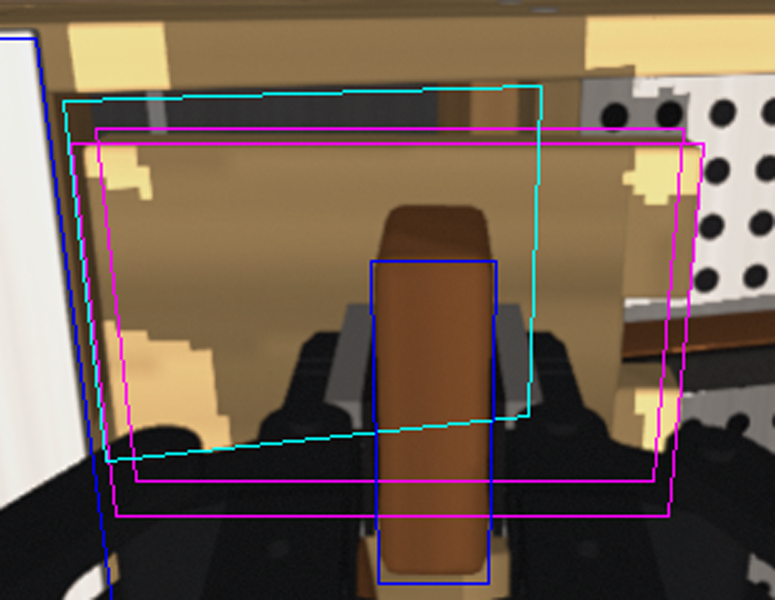

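```bash
python3 -m pendant '[[0.5,[0.22,0.1,0],[-0.15,0,0.2]],[0.5,[0,0,0.6],[0,0,0]],[0.5,[0,0,0.6],[0,0,0]],[0.5,[0,0,0],[0,0,0]],[0.5,[0,0,0],[0,0,0]]]';python3 -m pendant '[[0.5,[0,0,0.4],[0,0,0]],[0.5,[0,0,0.4],[0,0,0]],[0.5,[0,0,0],[0,0,0]],[0.5,[0,0,0],[0,0,0]]]'; python3 - <<'E'
from h import *
g=np.array((-8,1.5,37.3))
for w in ((66,53,.2),(93,52.5,.2)): plan2(*cov(*w,-95,g))
E
```

```text
time_s: 22.22
tcp_pos: [522.2, -96.7, 111.3]
tool_rot: [2.057, -2.175, -0.22]
force: [0.1, -0.4, -0.8]
width: 16.9
finger_force: 61.1
time_s: 22.55
tcp_pos: [523.0, -96.8, 108.6]
tool_rot: [2.062, -2.175, -0.213]
force: [-0.9, 1.5, 18.7]
width: 17.2
finger_force: 65.4
now [523.  -96.8 108.6] w 17.2 ff 65 t 22.6 F [-0.9  1.5 18.7]
 turn [-0.16 -0.15  0.05] shift [-0.23  0.1   0.69] tgt [520.8 -94.4 102.1]
now [523.  -96.8 108.6] w 17.2 ff 65 t 22.6 F [-0.9  1.5 18.7]
 turn [-0.16 -0.15  0.05] shift [-0.23 -2.55  0.2 ] tgt [547.7 -95.9 101.6]
```

```bash
python3 -m pendant '[[0.5,[0,0.2,-0.8],[0,0,0]],[0.5,[-0.12,0,0],[-3.6,0,0]],[0.5,[0,0,0],[0,0,0]],[0.5,[0,0,0],[0,0,0]]]'; python3 - <<'E'
from h import *
g=np.array((-8,1.5,37.3))
for w in ((68,58,.26),(68,55,.26),(80,55,.26),(90,54,.26)): plan2(*cov(*w,-95,g))
E
```

```text
time_s: 22.88
tcp_pos: [521.2, -95.2, 112.0]
tool_rot: [2.025, -2.142, -0.282]
force: [0.5, -0.3, -1.6]
width: 16.7
finger_force: 61.0
now [521.2 -95.2 112. ] w 16.7 ff 61 t 22.9 F [ 0.5 -0.3 -1.6]
 turn [ 0.14 -0.02 -0.1 ] shift [-0.08 -0.48  0.05] tgt [525.8 -94.7 110.2]
now [521.2 -95.2 112. ] w 16.7 ff 61 t 22.9 F [ 0.5 -0.3 -1.6]
 turn [ 0.14 -0.02 -0.1 ] shift [-0.08 -0.56  0.34] tgt [525.8 -94.7 107.2]
now [521.2 -95.2 112. ] w 16.7 ff 61 t 22.9 F [ 0.5 -0.3 -1.6]
 turn [ 0.14 -0.02 -0.1 ] shift [-0.08 -1.72  0.03] tgt [537.8 -95.3 107.2]
now [521.2 -95.2 112. ] w 16.7 ff 61 t 22.9 F [ 0.5 -0.3 -1.6]
 turn [ 0.14 -0.02 -0.1 ] shift [-0.08 -2.71 -0.13] tgt [547.8 -95.9 106.2]
```

```bash
python3 -m pendant '[[0.5,[0,-0.56,0],[0,0,0]],[0.5,[0,0,0.34],[0,0,0]],[0.5,[0,0,0],[0,0,0]],[0.5,[0,0,0],[0,0,0]]]';python3 -m pendant '[[0.5,[0,-0.6,-0.16],[0,0,0]],[0.5,[0,-0.6,-0.16],[0,0,0]],[0.5,[0,0,0],[0,0,0]],[0.5,[0,0,0],[0,0,0]]]'; python3 - <<'E'
from h import *
g=np.array((-8,1.5,37.3))
for w in ((80,55,.26),(90,53.5,.26),(93,52.5,.2)): plan2(*cov(*w,-95,g))
E
```

```text
time_s: 23.22
tcp_pos: [525.0, -95.5, 107.4]
tool_rot: [2.024, -2.141, -0.283]
force: [0.3, -0.0, -1.5]
width: 16.9
finger_force: 61.0
time_s: 23.55
tcp_pos: [538.4, -96.2, 107.8]
tool_rot: [2.025, -2.141, -0.282]
force: [-1.0, -0.1, -0.5]
width: 16.9
finger_force: 61.0
now [538.4 -96.2 107.8] w 16.9 ff 61 t 23.6 F [-1.  -0.1 -0.5]
 turn [ 0.16 -0.03 -0.08] shift [-0.08  0.05  0.07] tgt [537.8 -95.3 107.2]
now [538.4 -96.2 107.8] w 16.9 ff 61 t 23.6 F [-1.  -0.1 -0.5]
 turn [ 0.16 -0.03 -0.08] shift [-0.08 -0.95 -0.04] tgt [547.8 -95.9 105.7]
now [538.4 -96.2 107.8] w 16.9 ff 61 t 23.6 F [-1.  -0.1 -0.5]
 turn [ 3.6  -0.04 -0.08] shift [-0.08 -1.03  0.42] tgt [547.7 -95.9 101.6]
```

Clear of everything; go to xb 93 with tilt 0.2, then level.

```bash
python3 -m pendant '[[0.5,[0,-0.5,0],[0,0,0]],[0.5,[0,-0.45,-0.04],[0,0,0]],[0.5,[0,0,0.3],[3.6,0,0]],[0.5,[0,0,0],[0,0,0]],[0.5,[0,0,0],[0,0,0]]]'; python3 - <<'E'
from h import *
g=np.array((-8,1.5,37.3))
for w in ((93,52.5,.2),): plan2(*cov(*w,-95,g))
E
```

```text
time_s: 23.97
tcp_pos: [545.9, -96.7, 103.0]
tool_rot: [2.057, -2.175, -0.219]
force: [-0.2, -0.4, -1.2]
width: 16.8
finger_force: 60.9
now [545.9 -96.7 103. ] w 16.8 ff 61 t 24.0 F [-0.2 -0.4 -1.2]
 turn [ 0.12 -0.06 -0.07] shift [-0.09 -0.2   0.11] tgt [547.7 -95.9 101.6]
```

```bash
python3 -m pendant '[[0.5,[0,-0.2,0.05],[0,0,0]],[0.5,[0,0,0],[0,0,0]],[0.5,[0,0.174,0.319],[2.865,0,0]],[0.5,[0,0.174,0.319],[2.865,0,0]],[0.5,[0,0.174,0.319],[2.865,0,0]],[0.5,[0,0,0],[0,0,0]]]'; python3 - <<'E'
from h import *
g=np.array((-8,1.5,37.3))
for w in ((93.5,50,0),): plan2(*cov(*w,-95,g))
E
```

```text
time_s: 24.47
tcp_pos: [540.7, -96.4, 93.3]
tool_rot: [2.135, -2.257, -0.055]
force: [0.2, 0.2, -1.9]
width: 17.1
finger_force: 60.9
now [540.7 -96.4  93.3] w 17.1 ff 61 t 24.5 F [ 0.2  0.2 -1.9]
 turn [ 2.85 -0.05 -0.06] shift [-0.09  0.12  0.6 ] tgt [539.6 -95.4  87.3]
```

```bash
python3 -m pendant '[[0.5,[0,0.1,0.32],[2.85,0,0]],[0.5,[0,0,0.15],[0,0,0]],[0.5,[0,0,0.15],[0,0,0]],[0.5,[0,0,0.05],[0,0,0]],[0.5,[0,0,0],[0,0,0]]]'; python3 - <<'E'
from h import *
g=np.array((-8,1.5,37.3))
for w in ((93.5,50,0),): plan2(*cov(*w,-95,g))
E
```

```text
time_s: 24.88
tcp_pos: [540.8, -96.4, 88.2]
tool_rot: [2.157, -2.279, -0.001]
force: [-5.8, 0.8, 7.4]
width: 16.8
finger_force: 62.3
now [540.8 -96.4  88.2] w 16.8 ff 62 t 24.9 F [-5.8  0.8  7.4]
 turn [ 0.16 -0.1  -0.03] shift [-0.1   0.13  0.09] tgt [539.6 -95.4  87.3]
```

```bash
python3 -m pendant '[[0.5,[0,0.05,0.1],[0,0,0]],[0.5,[0,0,0],[0,0,0]],[0.5,[0,0,0],[0,0,0]],[4,[0,0,0],[0,0,0]],[4,[0,0,0],[0,0,0]],[4,[0,0,0],[0,0,0]],[4,[0,0,-2],[0,0,0]],[4,[0,0,-4],[0,0,0]],[8.5,[0,0,-4],[0,0,0]],[8.5,[0,0,-2],[0,0,0]]]'; python3 - <<'E'
from h import *
plan(np.pi,[445,-309,200])
E
```

```text
time_s: 25.72
tcp_pos: [542.3, -96.5, 210.4]
tool_rot: [-2.158, 2.279, -0.008]
force: [2.3, 0.7, 1.0]
width: 62.7
finger_force: 0.0
now [542.3 -96.5 210.4] ya 3.087 w 62.7 t 25.7 q [ 0.12  0.29 -0.24  0.   -1.03 -0.18] F [2.3 0.7 1. ]
 turn [-0.32 -0.1  -3.13] shift [21.25  9.73  1.04]
```

```bash
python3 -m pendant '[[8.5,[0,0,0],[0,0,-3.1]],[8.5,[3.54,1.62,0.1],[0,0,0]],[8.5,[3.54,1.62,0.1],[0,0,0]],[8.5,[3.54,1.62,0.1],[0,0,0]],[8.5,[3.54,1.62,0.1],[0,0,0]],[8.5,[3.54,1.62,0.1],[0,0,0]],[8.5,[3.54,1.62,0.1],[0,0,0]],[8.5,[0,0,0],[0,0,0]],[8.5,[0,0,0],[0,0,0]],[8.5,[0,0,0],[0,0,0]]]'; python3 - <<'E'
from h import *
top=read_camera("top");m=camera_model("top")
d=silhouettes("strip","top")
for e in d[:2]:
    r=mrect(e["mask"]);print(round(e["p"],2),np.round(px2w(m,cv2.boxPoints(r),22)[:,:2]).tolist())
im=read_camera("wrist");m=camera_model("wrist")
for e in silhouettes("strip","wrist")[:2]:
    r=mrect(e["mask"]);print(round(e["p"],2),r[1:],np.round(px2w(m,cv2.boxPoints(r),22)[:,:2]).tolist())
a=cv2.resize(im,(480,360));b=rect(camera_model("top"),top,400,640,-160,160,60,1);b=np.pad(b,((0,120),(0,0),(0,0)))
cv2.imwrite("pics/w9.png",np.hstack([a,b])[:,:,::-1])
plan(np.pi,[445,-309,200])
E
```

```text
time_s: 26.55
tcp_pos: [442.6, -308.6, 199.7]
tool_rot: [2.218, -2.223, -0.001]
force: [1.3, 0.2, 0.3]
width: 85.2
finger_force: 0.0
0.7 [[471.0, -182.0], [475.0, -388.0], [420.0, -385.0], [417.0, -181.0]]
0.55 [[779.0, 148.0], [761.0, -181.0], [392.0, -148.0], [409.0, 159.0]]
0.82 ((277.0, 67.0), 90.0) [[471.0, -438.0], [418.0, -438.0], [412.0, -189.0], [478.0, -189.0]]
now [ 443.3 -307.5  200. ] ya -3.141 w 85.2 t 26.8 q [-0.31  0.29 -0.28  0.   -1.    0.3 ] F [0.3 0.2 0.8]
 turn [ 0.04 -0.05  0.02] shift [ 0.15 -0.17 -0.  ]
```

View pics/w9.png

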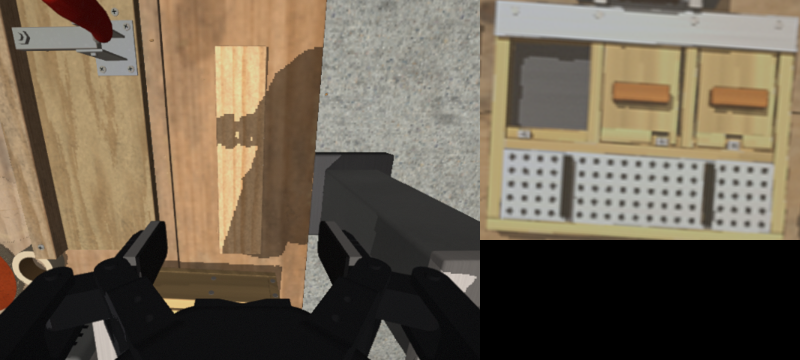

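```bash
python3 -m pendant '[[8.5,[0.2,-0.17,4],[0,0,0]],[8.5,[0,0,4],[0,0,0]],[8.5,[0,0,4],[0,0,0]],[8.5,[0,0,3],[0,0,0]],[8.5,[0,0,2],[0,0,0]],[8.5,[0,0,1],[0,0,0]],[8.5,[0,0,0],[0,0,0]],[8.5,[0,0,0],[0,0,0]]]';python3 -m pendant '[[4.5,[0,0,0],[0,0,0]],[4.5,[0,0,0],[0,0,0]],[4.5,[0,0,0],[0,0,0]],[4.5,[0,0,0],[0,0,0]],[4.5,[0,0,0],[0,0,0]]]'
```

```text
time_s: 27.42
tcp_pos: [445.0, -310.4, 20.4]
tool_rot: [2.221, -2.221, 0.001]
force: [-0.2, -0.7, 0.4]
width: 84.8
finger_force: 0.0
time_s: 27.83
tcp_pos: [445.5, -311.1, 21.9]
tool_rot: [-2.22, 2.222, -0.006]
force: [0.2, 1.8, 6.2]
width: 53.9
finger_force: 65.2
```

```bash
python3 -m pendant '[[4.5,[0,0,-1],[0,0,0]],[4.5,[0,0,-3],[0,0,0]],[4.5,[0,0,-4],[0,0,0]],[4.5,[0,0,-4],[0,0,0]],[4.5,[0,0,-4],[0,0,3.1]],[4.5,[0,0,0],[0,0,0]],[4.5,[0,0,0],[0,0,0]]]'; python3 - <<'E'
from h import *
t=b2w([-65,0,103]);plan(np.pi+BYAW,t)
E
```

```text
time_s: 28.42
tcp_pos: [445.2, -310.8, 183.6]
tool_rot: [-2.157, 2.281, -0.01]
force: [-1.2, 0.0, -2.4]
width: 53.6
finger_force: 64.4
now [ 445.2 -310.8  183.6] ya 3.086 w 53.6 t 28.4 q [-0.31  0.31 -0.3   0.   -0.96  0.25] F [-1.2  0.  -2.4]
 turn [-0.38 -0.15 -0.07] shift [-31.37   1.3    8.06]
```

```bash
python3 -m pendant '[[4.5,[-3.49,0.14,0],[0,0,0]],[4.5,[-3.49,0.14,0],[0,0,0]],[4.5,[-3.49,0.14,0],[0,0,0]],[4.5,[-3.49,0.14,0],[0,0,0]],[4.5,[-3.49,0.14,0],[0,0,0]],[4.5,[-3.49,0.14,0],[0,0,0]],[4.5,[-3.49,0.14,0],[0,0,0]],[4.5,[-3.49,0.14,0],[0,0,0]],[4.5,[-3.45,0.14,0],[0,0,0]],[4.5,[0,0,2],[0,0,0]],[4.5,[0,0,3],[0,0,0]],[4.5,[0,0,1.5],[0,0,0]],[4.5,[0,0,0],[0,0,0]],[4.5,[0,0,0],[0,0,0]]]'; python3 - <<'E'
from h import *
t=b2w([-65,0,103]);plan(np.pi+BYAW,t)
im=read_camera("wrist");cv2.imwrite("pics/w10.png",im[:,:,::-1]);m=camera_model("wrist")
for e in silhouettes("strip","wrist")[:1]:
    r=mrect(e["mask"]);print(round(e["p"],2),r[1:],np.round(px2w(m,cv2.boxPoints(r),112)[:,:2]).tolist())
E
```

```text
time_s: 29.58
tcp_pos: [447.9, 2.9, 113.5]
tool_rot: [2.156, -2.278, -0.002]
force: [1.0, -0.1, -1.4]
width: 53.4
finger_force: 64.1
now [447.9   2.9 113.5] ya 3.086 w 53.4 t 29.6 q [ 0.37  0.26 -0.6   0.   -0.72 -0.43] F [ 1.  -0.1 -1.4]
 turn [ 0.25 -0.16 -0.05] shift [-0.03 -0.14  1.05]
0.63 ((403.0, 177.0), 90.0) [[470.0, -112.0], [415.0, -109.0], [412.0, 43.0], [489.0, 39.0]]
```

View pics/w10.png

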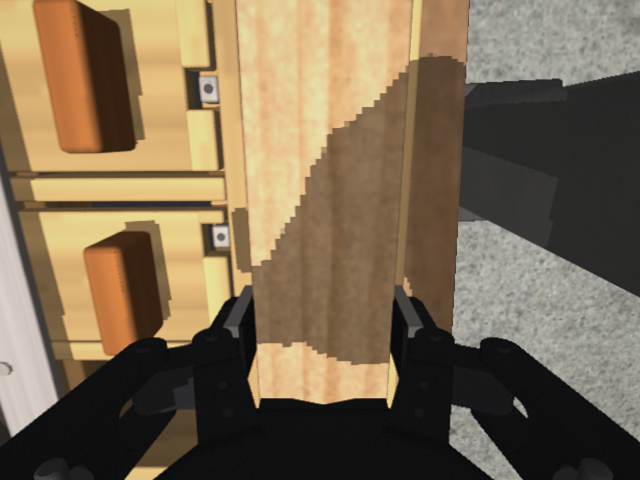

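```bash
python3 -m pendant '[[4.5,[0,-0.1,0.6],[0,0,0]],[4.5,[0,0,0.3],[0,0,0]],[4.5,[0,0,0.15],[0,0,0]],[4.5,[0,0,0],[0,0,0]],[4.5,[0,0,0],[0,0,0]]]'
```

```text
time_s: 30.1
tcp_pos: [450.1, 3.2, 104.3]
tool_rot: [2.158, -2.282, 0.001]
force: [0.3, 0.4, -2.0]
width: 53.8
finger_force: 64.2
```

```bash
python3 -m pendant '[[4.5,[0,0,0.1],[0,0,0]],[4.5,[0,0,0.1],[0,0,0]],[4.5,[0,0,0],[0,0,0]],[4.5,[0,0,0],[0,0,0]]]'
```

```text
time_s: 30.43
tcp_pos: [450.2, 3.3, 103.9]
tool_rot: [2.159, -2.282, 0.002]
force: [-5.0, -0.3, 12.0]
width: 53.4
finger_force: 65.9
```

Contact. Release, rise, and check everything before opening the gate.

```bash
python3 -m pendant '[[8.5,[0,0,0],[0,0,0]],[8.5,[0,0,0],[0,0,0]],[8.5,[0,0,0],[0,0,0]],[8.5,[0,0,-2],[0,0,0]],[8.5,[0,0,-4],[0,0,0]],[8.5,[0,0,-4],[0,0,0]],[8.5,[0,-2.5,-3],[0,0,0]],[8.5,[0,-4,0],[0,0,0]],[8.5,[0,-4,0],[0,0,0]],[8.5,[0,-4,0],[0,0,0]],[5,[0,-4,0],[0,0,0]],[5,[0,0,0],[0,0,0]],[5,[0,0,0],[0,0,0]],[5,[0,0,0],[0,0,0]]]'; python3 - <<'E'
from h import *
im=read_camera("scene");cv2.imwrite("pics/s2.png",cv2.resize(im[180:400,200:470],None,fx=2.7,fy=2.7,interpolation=cv2.INTER_CUBIC)[:,:,::-1])
im=read_camera("wrist");m=camera_model("wrist")
def L(P,c): cv2.polylines(im,[np.round(proj(m,b2w(np.array(P,float)))).astype(np.int32)],True,c,1)
for by in(0,-94): L([(93.5,by+38,62),(93.5,by-38,62),(-16.5,by-38,62),(-16.5,by+38,62)],(255,0,255))
L([(-37.5,125,104),(-37.5,-125,104),(-92.5,-125,104),(-92.5,125,104)],(0,0,255))
cv2.imwrite("pics/w11.png",im[:,:,::-1])
g=b2w([122,-1,112]);plan(np.pi+BYAW,g)
E
```

```text
time_s: 31.6
tcp_pos: [634.3, -7.0, 230.8]
tool_rot: [2.156, -2.28, -0.002]
force: [0.5, -0.2, -0.4]
width: 49.9
finger_force: 0.0
now [633.8  -6.9 232.4] ya 3.086 w 50.1 t 31.7 q [ 0.24  0.41  0.    0.   -1.16 -0.3 ] F [ 0.  -0.4  0.9]
 turn [ 0.04 -0.06 -0.05] shift [ 0.1  -0.22 12.04]
```

View pics/s2.png

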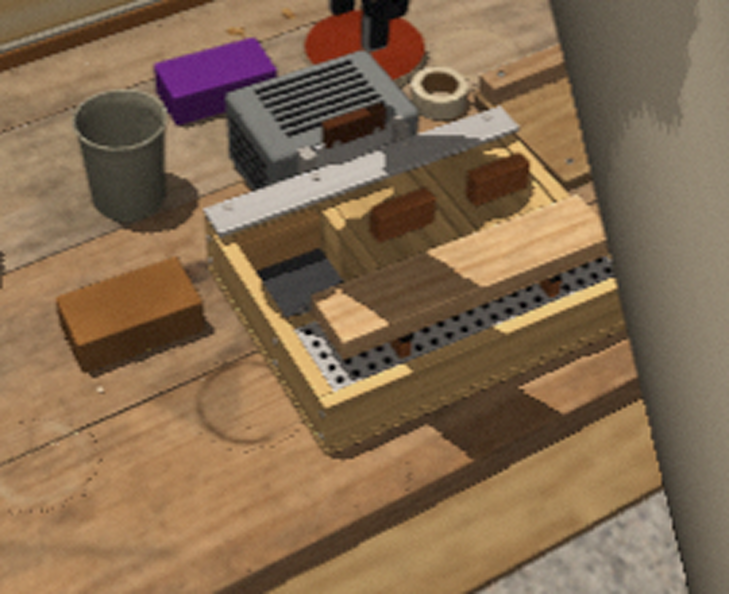

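View pics/w11.png

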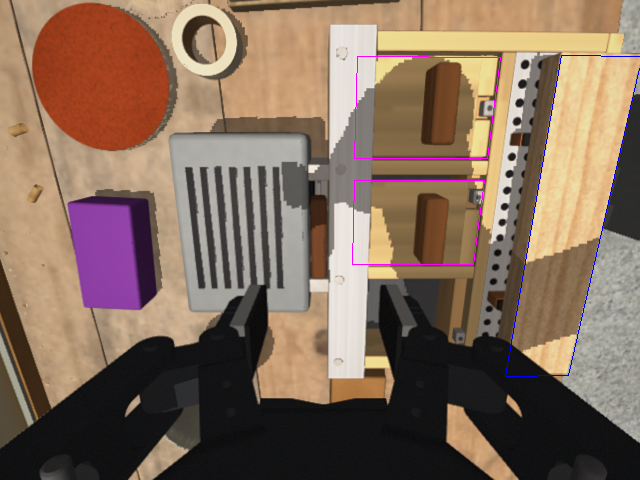

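```bash
python3 -m pendant '[[5,[0.1,-0.2,4],[0,0,0]],[5,[0,0,4],[0,0,0]],[5,[0,0,2.4],[0,0,0]],[5,[0,0,1],[0,0,0]],[5,[0,0,0],[0,0,0]],[0.2,[0,0,0],[0,0,0]],[0.2,[0,0,0],[0,0,0]],[0.2,[0,0,0],[0,0,0]],[0.2,[0,0,0],[0,0,0]],[0.2,[0,0,0],[0,0,0]]]'
```

```text
time_s: 32.53
tcp_pos: [637.2, -7.8, 120.9]
tool_rot: [-2.158, 2.281, -0.003]
force: [-2.6, 0.3, 5.5]
width: 10.8
finger_force: 61.0
```

```bash
python3 -m pendant '[[0.2,[0,0,-0.5],[0,0,0]],[0.2,[0,0,-1],[0,0,0]],[0.2,[0,0,-1],[0,0,0]],[0.2,[0,0,-1],[0,0,0]],[0.2,[0,0,-0.8],[0,0,0]],[0.2,[0,0,-0.5],[0,0,0]],[0.2,[0,0,-0.3],[0,0,0]],[0.2,[0,0,0],[0,0,0]],[0.2,[0,0,0],[0,0,0]]]'
```

```text
time_s: 33.28
tcp_pos: [637.2, -7.8, 170.5]
tool_rot: [-2.159, 2.282, -0.002]
force: [0.4, 2.8, 3.1]
width: 10.7
finger_force: 60.5
```

```bash
python3 -m pendant '[[0.2,[0,0,-0.1],[0,0,0]],[0.2,[0,0,0],[0,0,0]],[0.2,[0,0,0],[0,0,0]],[5,[0,0,0],[0,0,0]],[5,[0,0,0],[0,0,0]],[5,[0,0,0],[0,0,0]],[5,[0,0,-3],[0,0,0]],[5,[0,0,-4],[0,0,0]],[5,[0,0,-3],[0,0,0]],[5,[3,0,0],[0,0,0]],[5,[4,0,0],[0,0,0]],[5,[4,0,0],[0,0,0]],[5,[4,0,0],[0,0,0]],[5,[0,0,0],[0,0,0]],[5,[0,0,0],[0,0,0]]]'; python3 - <<'E'
from h import *
a=read_camera("scene")[180:400,200:470];a=cv2.resize(a,None,fx=1.6,fy=1.6)
t=read_camera("top");m=camera_model("top");b=rect(m,t,390,690,-160,200,60,1)
H=max(a.shape[0],b.shape[0]);p=lambda x:np.pad(x,((0,H-x.shape[0]),(0,0),(0,0)))
cv2.imwrite("pics/end.png",np.hstack([p(a),p(b)])[:,:,::-1])
for z in (0,50): print(z,np.round(proj(camera_model("scene"),[b2w([122,0,119+z])])))
E
```

```text
time_s: 34.53
tcp_pos: [627.4, -160.3, 269.6]
tool_rot: [2.152, -2.285, -0.002]
force: [0.1, -0.3, -0.3]
width: 49.8
finger_force: 0.0
0 [[330. 221.]]
50 [[331. 205.]]
```

View pics/end.png

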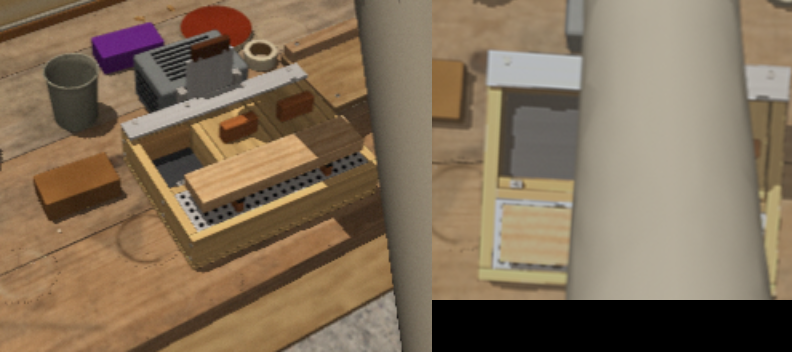

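```bash
python3 -c "
from rig import *
print(hand_in())"
```

```text
the job is handed in; nothing more can be done
None
```

I handed the job in at about 35 s of the 208 s; no verdict came back. From my last pictures, the gate was pushed shut first. The cork block lies on the bench, the two covers found (right and middle notch) are in their bays, the strip lies across the bearers, and the gate is up about 50 mm; the left-notch cover wasn't there.

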